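# Find a light-trap boom's balance point and mark it with its hanger saddle

### The arm

A 7-joint arm with a two-finger parallel gripper is mounted at the origin on the work surface. World frame = base frame: x ahead of the robot, y to its left, z up, the work surface at z = 0. Lengths are in m, angles in rad, forces in N, time in s.
With the tool pointing down it reaches from about 0.425 to 0.975 m from the base axis. Payload 16.7 kg.
Tool frame: the origin (TCP) lies at the very end of the fingers, on their centre line; the grasp point (between the pads) lies 19 mm behind it; x points along the fingers, y is the direction in which the jaws open and shut, and the axes are right-handed (so a half turn about x gives the same grasp; the last joint's range is limited). The gripper opens to 85 mm and grips with 20 to 120 N. Pads are 22 mm wide; open, the fingers measure 114 mm over their backs; the gripper's body (76 mm by 85 mm) begins 54 mm behind the grasp point. The pads swing forward as they close: fully open they stand 13 mm farther back than shut.
Start: joints at [1.024, 0.426, 0.074, 1.606, -0.034, 1.111, -0.067], TCP at [0.261, -0.622, 0.231] pointing down, gripper open.
Joint ranges: [-2.85, 2.85], [-0.5, 2.14], [-1.23, 1.37], [0.21, 2.46], [-1.02, 4.16], [0.16, 2.05], [-2.73, 2.73]. Speed limits (rad/s): [1.89, 1.89, 2.39, 2.39, 3.01, 3.01, 3.01].

### API

Orientations are given as a 3x3 rotation matrix whose columns are the frame's x, y, z axes.
In Python, from bench import robot, cams gives the robot as it stands.
- The arm moves only by the tool servo_tool, never from a script. Its arguments are lists of equal length, an entry for each row: "fingers": the opening, from -1 (shut) to 1 (fully open), so that 0 is half open; "travel": the shift along the world's x, y, z in cm, a list of three; "roll": the turn about the world's z in rad. In form: {"fingers": [fingers, ...], "travel": [[tx, ty, tz], ...], "roll": [roll, ...]}. A call has exactly 5 rows; each row shifts and turns the commanded pose from where the row before left it; what a row does not reach is not made up. A row lasts 1/12 s, in which the tool goes at most 41.7 mm and 7.16 degrees, less where a joint would pass 70% of its speed; a pose out of reach is approached as far as the arm can. A call with a gripper value outside its range is refused whole. The fingers move at their own pace and stop on an object; "squeeze" is the grip in N (left out, the last holds). Time passes only in rows, so rows that do not move let the fingers close, or fill a call up. It gives the time, the measured TCP pose, the force and the opening at its end, in the units of the state.
- robot.get_state(): the state, without advancing time (a new reading comes with each control period).
- cams.get_image(name): name is "scene" or "side" or "wrist"; returns (picture, depth): 480x640x3 uint8, blue, green, red; 480x640 float32, m along the optical axis (not along the pixel's ray), 0 where there is no reading.
- cams.calibration(name): a dict with "fx", "fy", "cx", "cy" (pixels), "R" (3x3) and "t" (3): a world point X has camera coordinates R X + t; the wrist camera has in their place "tool_from_camera" (4x4, takes a point from camera to tool coordinates, whose origin is the TCP and whose axes are the tool frame's). Camera axes: x right, y down, z forward; pixel columns grow to the right and rows downward; lengths in m; the calibration is good to about 2 mm. A picture is of the moment at which its call begins: read the wrist's pose just before it. calibration takes no time and is no camera call.
- robot.finish_job(): hands the job in, once; it reports no verdict.
The state is a dict: "clock": time; "q": joint angles; "joint_velocities": joint speeds; "effort": joint torques, N m; "ee_pos": TCP position; "ee_rot": TCP orientation; "ft_force": force on the tool from outside, world axes, zero at the start; "moment": the same for the moment, N m; "gripper_width": finger opening in m.
Only numpy, scipy, OpenCV 4.12 (cv2) and the standard library are available. Lean on these libraries where they do the work, as an engineer would, in place of code of your own. Each camera call takes 0.05 s, during which the arm holds its last target.

### The job

Find where the aluminium moth-trap boom balances: slide it along the wooden stand, without lifting it off, out over the stand's brass edge until it only just tips by itself (stop within about 5 mm of that point), and leave it lying tipped, resting lightly on the rubber-topped post. Then mark the balance point by setting the brass hanger saddle astride the boom right above the brass edge, and let go. Press gently throughout and leave the other things on the desk where they are.

Things in the scene. Friction and masses are not known exactly. Their poses are not given: they have to be found in the camera images.
- stand: Fixed dark-wood stand, 240 mm long, 70 mm wide, flat top 50 mm high, brass-faced fulcrum edge at one end. Origin on the desk below the middle of that edge; y points level outward past it (the way to slide), x along the edge, z up; the wood spans y -240 to 0. Two brass rails, 6 mm above the top, 26 mm apart inside, 42 mm over outsides, guide the boom at y -240 to -60; then the top is bare
- edge (a point): Middle of the fulcrum edge: on the stand's axis, 50 mm above the desk. Axes as the stand's
- post: Fixed landing post 90 mm outward of the edge on the stand's axis, 50 mm wide across, with a rounded rubber top 40 mm above the desk, so the tipped boom comes to rest on it at about 6 degrees (0.11 rad) of tilt. Origin on the desk below it, axes as the stand's
- boom: Aluminium bar with black end caps, 300 x 20 wide x 22 mm high, about 0.5 kg. Origin at the middle of its underside; y along it, outward like the stand's y; z up. Starts level on the stand between the rails, outer end 60 to 85 mm past the edge. Hidden ballast puts its balance point up to 32 mm either side of its middle; nothing shows where. Friction on a pushing finger can keep it from tipping
- saddle: Loose brass saddle, 30 g, 54 mm tall, on the desk on its two legs. Origin midway between the leg bottoms; x leg to leg, y along the boom once seated, z up. Slot 24 mm wide (x), 12 mm deep, open below. Up to height 18: 34 mm in x, 16 in y; above, a tab to grip, 26 in x by 10 in y, to height 54, with a black eye. Seated, its origin is 12 mm below the boom's top. Either way round will do
- dish: Loose copper dish, 90 mm across, 28 mm high, a bystander. Origin under its centre
- block: Loose white bone mounting block with a groove, 50 x 52 x 22 mm, a bystander. Origin under its centre
- jar: Glass bell jar on a round wooden base, 136 mm across, 183 mm tall, a bystander. Origin under its centre
- foot: Black cast-iron microscope foot, horseshoe 118 x 106 mm, stub pillar 93 mm tall, a bystander. Origin under the gap between its prongs
- tweezers: Nickel-plated tweezers, 120 mm long, 8 mm high, a bystander. Origin under the middle
Things that resemble listed ones, but are neither listed nor needed, are in the scene too. What is shaped like the saddle but pink is not meant.

How it is judged:
On the way:
1. the boom has only just tipped and lies lightly on the post by itself, the saddle not yet on it (angle between boom's own z axis and vertical above 0.07 rad and contact force between boom and post between 0.005 and 0.45 N and angle between the y axis of boom and the y axis of stand, either way round below 0.25 rad and contact force between the fingers and boom below 0.02 N and distance between saddle and edge above 0.06 m), for 0.3 s.
At the end, for the whole second after the job is handed in: Boom at rest, tipped over the edge, in line with the stand, bearing on the post with under 0.45 N (balance point at most about 8 mm past the edge); saddle astride it, fully down and square, its centre within 6 mm of the edge along the stand's y; nothing held (angle between boom's own z axis and vertical above 0.07 rad and contact force between boom and post between 0.005 and 0.45 N and angle between the y axis of boom and the y axis of stand, either way round below 0.25 rad and contact force between the fingers and boom below 0.02 N and y of saddle in the frame of edge between -0.006 and 0.006 m and z of saddle in the frame of boom between 0.0075 and 0.0135 m and x of saddle in the frame of boom between -0.005 and 0.005 m and angle between the z axis of saddle and the z axis of boom, either way round below 0.12 rad and linear speed of each of boom, saddle below 0.01 m/s); the robot touches nothing.
It fails at once if the boom is lifted off the stand (its middle rises 25 mm) (height (world z) of boom above 0.075 m).
It fails at once if the boom is pressed hard on the stand or its rails (over 20 N) (contact force between boom and stand above 20 N).
It fails at once if the boom is pressed or dropped hard on the post (over 12 N) (contact force between boom and post above 12 N).
It fails at once if a bystander is moved more than 30 mm (distance of any of dish, block, jar, foot, tweezers from where it was at the start of the episode above 0.03 m).
It also fails if it takes over 72 s, if anything falls off the work surface, if the arm or the gripper's body presses on something with over 40 N, if the wrist force passes 120 N, or if a joint passes its speed limit or range.

## Working session

There is one attempt and no reset: what is moved stays moved. The work goes in short steps, Python scripts to look and compute and a tool call to move; the robot and the scene stay as the last step left them, time stands still between calls to the robot, and variables do not carry over. Pictures are saved under pics/ and viewed, and the job is handed in when it is done.

Besides the shell and the picture viewer there is one more tool, called after "Request:" in YAML: its name, and indented under it one key for each argument. servo_tool: Moves the arm, as the interface text tells. Its arguments: {"type":"object","properties":{"fingers":{"type":"array","items":{"type":"number"}},"travel":{"type":"array","items":{"type":"array","items":{"type":"number"}}},"roll":{"type":"array","items":{"type":"number"}},"squeeze":{"type":"number"}},"required":["fingers","travel","roll"]}

```bash
mkdir -p pics; ls; python3 - <<'E'
from bench import robot,cams
import cv2,numpy as np
s=robot.get_state(); print(s)
for n in ("scene","side","wrist"):
    p,d=cams.get_image(n); cv2.imwrite(f"pics/{n}0.png",p); np.savez(f"pics/{n}0.npz",p=p,d=d,**{k:np.array(v) for k,v in cams.calibration(n).items()})
    print(n,cams.calibration(n))
print(robot.get_state()['clock'])
E
```

```text
pics
{'clock': 0.0, 'q': array([ 1.02353065,  0.42673001,  0.07388122,  1.60659244, -0.03413226,
        1.11079141, -0.06708812]), 'joint_velocities': array([ 3.41209386e-04,  6.19239505e-04, -8.97119243e-05,  3.69935066e-05,
       -1.19663162e-03, -1.77232356e-04,  2.57925593e-04]), 'effort': array([ 5.58810734e-04, -9.49804902e+01,  3.76180217e+00, -4.63494730e+01,
        1.94582460e-02,  1.05457439e-02, -6.21049230e-05]), 'ee_pos': array([ 0.26127952, -0.62195079,  0.23061925]), 'ee_rot': array([[-5.58129690e-04,  3.87302564e-01, -9.21952500e-01],
       [ 1.13050617e-03, -9.21951810e-01, -3.87302959e-01],
       [-9.99999205e-01, -1.25843827e-03,  7.67207384e-05]]), 'ft_force': array([-0.06405372,  0.5005594 ,  0.02043712]), 'moment': array([-0.03499846, -0.00581982,  0.01332083]), 'gripper_width': 0.08552041680912477}
scene {'fx': 535.2021013461207, 'fy': 535.2021013461207, 'cx': 308.92825453255006, 'cy': 241.3090219581786, 'R': array([[-0.79611671,  0.60512361,  0.00485794],
       [ 0.44234545,  0.5874021 , -0.67770884],
       [-0.41295118, -0.53738645, -0.7353143 ]]), 't': array([ 0.45607654, -0.19334259,  1.50034264])}
side {'fx': 567.9320417286339, 'fy': 567.9320417286339, 'cx': 315.66590244611075, 'cy': 250.38047016463088, 'R': array([[-0.82353578, -0.56714897,  0.01143939],
       [-0.30333792,  0.42324599, -0.8537265 ],
       [ 0.47934843, -0.70654432, -0.52059601]]), 't': array([0.43020303, 0.22993027, 1.04514408])}
wrist {'fx': 340.9482823547721, 'fy': 340.9482823547721, 'cx': 314.32934135467974, 'cy': 242.94728283855488, 'tool_from_camera': array([[-4.40231223e-04, -3.04797133e-01,  9.52417195e-01,
        -1.43329438e-01],
       [ 9.99999881e-01,  6.78715477e-05,  4.83945718e-04,
         1.73791635e-04],
       [-2.12147296e-04,  9.52417295e-01,  3.04797067e-01,
        -7.78135537e-02],
       [ 0.00000000e+00,  0.00000000e+00,  0.00000000e+00,
         1.00000000e+00]])}
0.15
```

View pics/scene0.png

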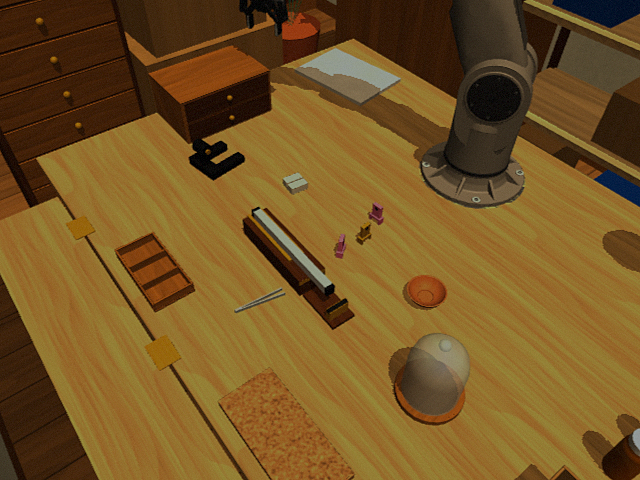

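View pics/side0.png

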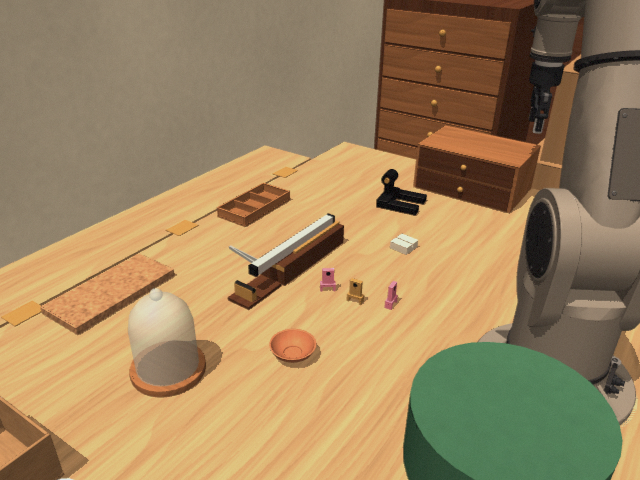

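View pics/wrist0.png

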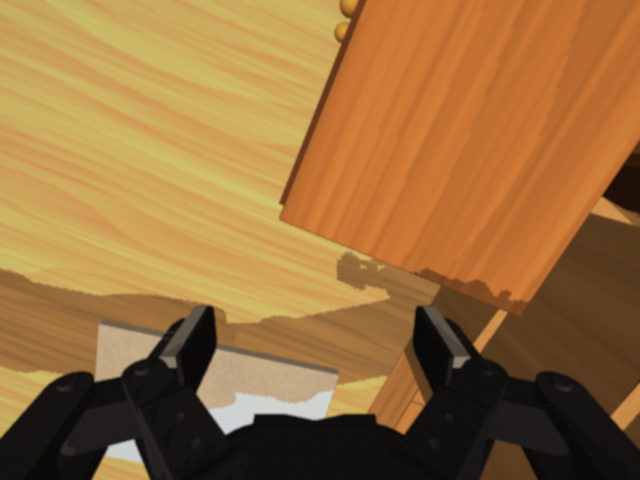

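The scene view shows the boom on its stand, running from (258,210) to (330,290) with the post at (338,310). There are three saddle-shaped things: pink at (341,245), gold at (364,234) and pink at (377,213). The gold one fits the brass description. I'll confirm it in crops and measure.

```bash
cat > h.py <<'E'
import numpy as np,cv2
def load(f):
    z=np.load(f); return {k:z[k] for k in z.files}
def cloud(c,R=None,t=None):
    d=c['d']; v,u=np.mgrid[0:480,0:640]
    X=np.stack([(u-c['cx'])/c['fx']*d,(v-c['cy'])/c['fy']*d,d],-1)
    if R is None: R,t=c['R'],c['t']
    return (X-t)@R   # R^T (X-t)
def wristRt(c,pos,rot):
    T=c['tool_from_camera']; Rwc=rot@T[:3,:3]; twc=rot@T[:3,3]+pos
    R=Rwc.T; return R,-R@twc
def ray(c,uv,z,R=None,t=None):
    if R is None: R,t=c['R'],c['t']
    uv=np.atleast_2d(np.array(uv,float))
    d=np.stack([(uv[:,0]-c['cx'])/c['fx'],(uv[:,1]-c['cy'])/c['fy'],np.ones(len(uv))],-1)@R
    o=-R.T@t; s=(z-o[2])/d[:,2]; return o+s[:,None]*d
def proj(c,X,R=None,t=None):
    if R is None: R,t=c['R'],c['t']
    Y=np.atleast_2d(X)@R.T+t
    return np.stack([Y[:,0]/Y[:,2]*c['fx']+c['cx'],Y[:,1]/Y[:,2]*c['fy']+c['cy']],-1)
E
python3 - <<'E'
from h import *
a=load('pics/scene0.npz');b=load('pics/side0.npz')
A=cv2.resize(a['p'][180:340,220:400],None,fx=3.2,fy=3.2,interpolation=cv2.INTER_CUBIC)
B=cv2.resize(b['p'][200:320,220:420],None,fx=4,fy=4,interpolation=cv2.INTER_CUBIC)
cv2.imwrite('pics/c1.png',A);cv2.imwrite('pics/c2.png',B)
for c,pts in ((a,dict(saddle=(364,234),p1=(341,245),p2=(377,213),boomin=(258,212),boomout=(328,288),mid=(295,250),post=(338,308),dish=(427,290),block=(295,183),jar=(430,395),foot=(215,160),tw=(260,300))),(b,dict(saddle=(355,290),p1=(328,280),p2=(391,295),boomin=(333,219),boomout=(256,269)))):
    P=cloud(c)
    for k,(u,v) in pts.items(): print(k,P[v,u].round(3))
E
```

```text
saddle [0.419 0.018 0.03 ]
p1 [0.494 0.02  0.042]
p2 [ 0.347 -0.016  0.032]
boomin [ 0.604 -0.162  0.072]
boomout [0.615 0.121 0.075]
mid [ 0.605 -0.01   0.072]
post [0.611 0.152 0.036]
dish [0.407 0.221 0.01 ]
block [ 0.437 -0.241  0.022]
jar [0.628 0.425 0.093]
foot [ 0.547 -0.477  0.001]
tw [0.719 0.012 0.001]
saddle [0.41  0.015 0.032]
p1 [0.481 0.013 0.029]
p2 [ 0.336 -0.008  0.036]
boomin [ 0.589 -0.171  0.067]
boomout [0.598 0.116 0.068]
```

View pics/c1.png

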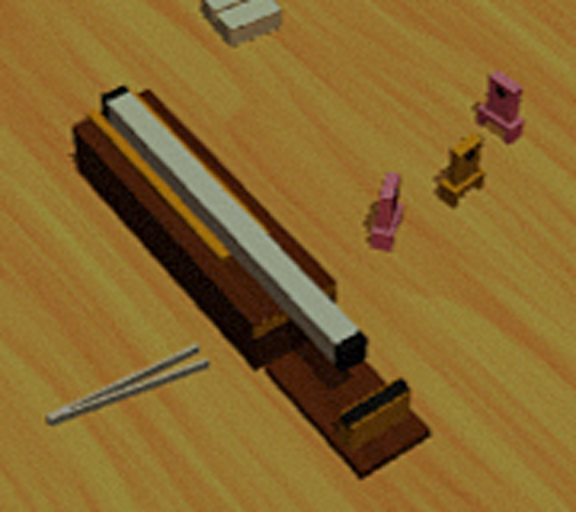

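View pics/c2.png

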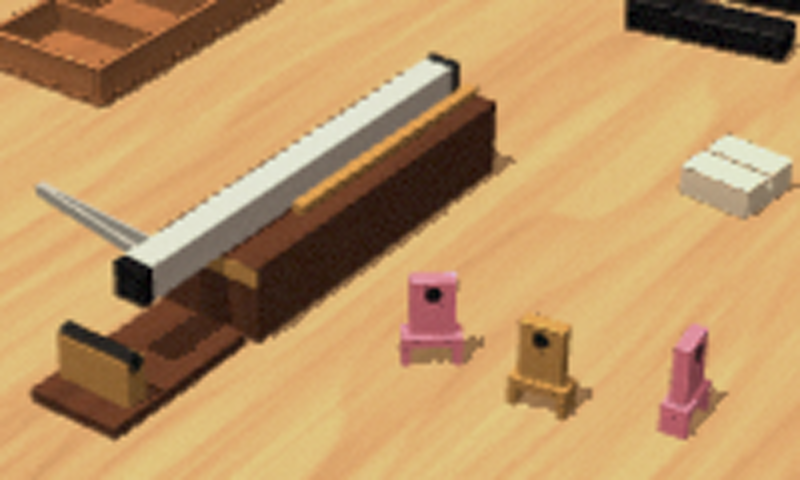

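```bash
python3 - <<'E'
from h import *
a=load('pics/scene0.npz');b=load('pics/side0.npz')
P=cloud(a)
for uv in ((155,85),(185,95),(230,60),(270,75),(208,150)): print(uv,P[uv[1],uv[0]].round(3))
Q=cloud(b)
for uv in ((418,145),(440,132),(530,160),(535,140)): print(uv,Q[uv[1],uv[0]].round(3))
# boom pixels: white top, both views
for n,c,C,(u0,u1,v0,v1) in (('scene',a,P,(240,345,195,300)),('side',b,Q,(240,350,205,285))):
    p=c['p'][v0:v1,u0:u1].astype(int); hsv=cv2.cvtColor(c['p'][v0:v1,u0:u1],cv2.COLOR_BGR2HSV)
    m=(hsv[...,1]<60)&(hsv[...,2]>120)
    X=C[v0:v1,u0:u1][m]; X=X[(X[:,2]>0.06)&(X[:,2]<.08)]
    f=np.polyfit(X[:,1],X[:,0],1); print(n,len(X),X.min(0).round(3),X.max(0).round(3),np.median(X,0).round(3),'slope',f)
    m=(hsv[...,2]>-1); X=C[v0:v1,u0:u1].reshape(-1,3); X=X[(X[:,2]>0.064)&(X[:,2]<.08)]; print(X.min(0).round(3),X.max(0).round(3))
E
```

```text
(155, 85) [ 0.576 -0.745  0.123]
(185, 95) [ 0.542 -0.617  0.141]
(230, 60) [ 0.338 -0.71   0.14 ]
(270, 75) [ 0.159 -0.767  0.   ]
(208, 150) [ 0.583 -0.435  0.079]
(418, 145) [ 0.568 -0.592  0.136]
(440, 132) [ 0.556 -0.721  0.141]
(530, 160) [ 0.27  -0.697  0.126]
(535, 140) [ 0.647 -2.43  -0.417]
scene 766 [ 0.593 -0.17   0.068] [0.618 0.113 0.078] [ 0.606 -0.015  0.072] slope [0.01952514 0.60625654]
[ 0.593 -0.182  0.064] [0.621 0.123 0.078]
side 608 [ 0.589 -0.172  0.061] [0.619 0.112 0.078] [ 0.602 -0.015  0.073] slope [0.02116116 0.60264262]
[ 0.588 -0.183  0.064] [0.619 0.124 0.078]
```

Request:
servo_tool:
  fingers: [-1,-1,-1,-1,-1]
  travel:
    - [1.5,1.5,0.4]
    - [2.3,2.3,0.4]
    - [2.3,2.3,0.4]
    - [2.3,2.3,0.4]
    - [2.3,2.3,0.4]
  roll: [0.05,0.08,0.08,0.08,0.08]
  squeeze: 20

```text
clock: 0.57
ee_pos: [0.3695, -0.5137, 0.2514]
ee_rot: [[-0.0, 0.698, -0.716], [0.0, -0.716, -0.698], [-1.0, -0.0, -0.0]]
ft_force: [0.8, -0.9, -0.4]
gripper_width: 0.0254
```

Request:
servo_tool:
  fingers: [-1,-1,-1,-1,-1]
  travel:
    - [2.3,2.3,0]
    - [2.3,2.3,0]
    - [2.3,2.3,0]
    - [2.3,2.3,0]
    - [2.3,2.3,0]
  roll: [0.08,0.08,0.08,0.08,0.08]

```text
clock: 0.98
ee_pos: [0.4845, -0.3986, 0.2514]
ee_rot: [[-0.0, 0.922, -0.388], [-0.0, -0.388, -0.922], [-1.0, -0.0, 0.0]]
ft_force: [-0.2, -0.6, 0.0]
gripper_width: -0.0002
```

Request:
servo_tool:
  fingers: [-1,-1,-1,-1,-1]
  travel:
    - [2.3,3,0]
    - [2.3,3,0]
    - [2.3,3,0]
    - [2.3,3,0]
    - [2.3,3,0]
  roll: [0.075,0.075,0.075,0.075,0.075]

```text
clock: 1.4
ee_pos: [0.5992, -0.2483, 0.2514]
ee_rot: [[-0.0, 1.0, -0.024], [0.0, -0.024, -1.0], [-1.0, -0.0, -0.0]]
ft_force: [1.1, -0.5, -0.7]
gripper_width: 0.0002
```

```bash
cat > cap.py <<'E'
import sys
from bench import robot,cams
import cv2,numpy as np
def cap(n,f):
    s=robot.get_state(); p,d=cams.get_image(n)
    cv2.imwrite(f"pics/{f}.png",p); np.savez(f"pics/{f}.npz",p=p,d=d,pos=s['ee_pos'],rot=s['ee_rot'],**{k:np.array(v) for k,v in cams.calibration(n).items()})
    return s
if __name__=='__main__':
    s=cap(sys.argv[1],sys.argv[2]); print(s['clock'],s['ee_pos'],s['ee_rot'][:,1],s['gripper_width'],s['ft_force'])
E
python3 cap.py wrist w1
```

```text
1.4 [ 0.59924127 -0.24826938  0.251359  ] [ 9.99718920e-01 -2.37080194e-02 -9.92344941e-05] 0.00021989875789308661 [ 1.10928983 -0.4870122  -0.74183638]
```

View pics/w1.png

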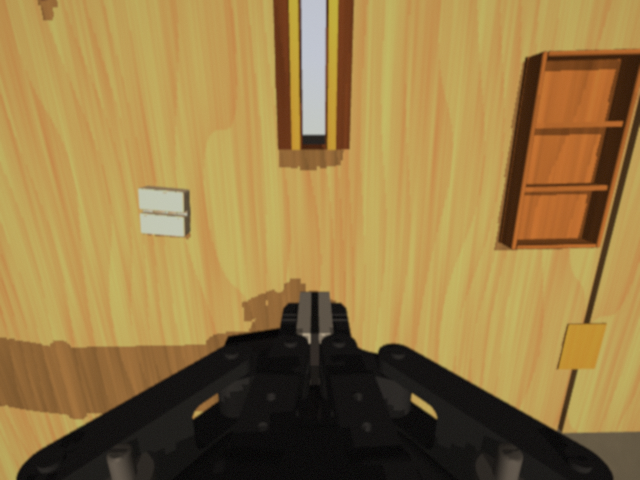

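The wrist view shows the boom centred at (314,0–145), inside its rails, with its inner end about flush with the stand's inner end. I'll fly forward to look at the edge and the saddle.

Request:
servo_tool:
  fingers: [-1,-1,-1,-1,-1]
  travel:
    - [0,3.5,0]
    - [0,4,0]
    - [0,4,0]
    - [0,4,0]
    - [0,3,0]
  roll: [0,0,0,0,0]

```text
clock: 1.87
ee_pos: [0.598, -0.0614, 0.2514]
ee_rot: [[-0.0, 1.0, -0.025], [0.001, -0.025, -1.0], [-1.0, -0.0, -0.001]]
ft_force: [0.7, 0.5, 0.2]
gripper_width: 0.0001
```

```bash
python3 cap.py wrist w2
```

```text
1.8667 [ 0.59796427 -0.06139428  0.25140776] [ 9.99679502e-01 -2.53158452e-02 -1.75247970e-05] 5.0425325670942693e-05 [0.72412145 0.53686721 0.2283507 ]
```

View pics/w2.png

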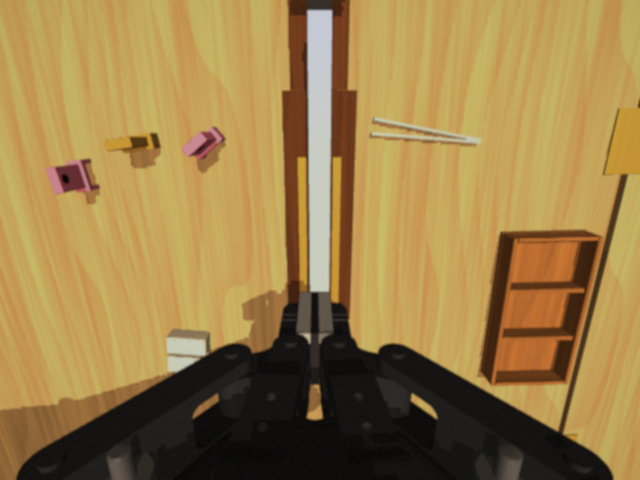

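```bash
python3 - <<'E'
from h import *
c=load('pics/w2.npz'); R,t=wristRt(c,c['pos'],c['rot']); P=cloud(c,R,t)
cv2.imwrite('pics/w2c.png',np.hstack([cv2.resize(c['p'][90:210,30:250],None,fx=1.75,fy=1.75,interpolation=cv2.INTER_CUBIC)[:210,:385],cv2.resize(c['p'][0:120,270:370],None,fx=3,fy=3,interpolation=cv2.INTER_CUBIC)[:210,:300]]))
# stand rows profile at columns of bare wood
for u in (292,350):
    print(u,[(v,tuple(P[v,u].round(3))) for v in range(84,100,2)])
print('corners z.05',ray(c,[(283,91),(356,91)],0.05,R,t).round(4))
print('rails',ray(c,[(298,157),(342,157)],0.056,R,t).round(4))
print('rail sides at v=157..290', ray(c,[(298.0,160),(308,160),(331,160),(341,160),(298.5,280),(341.5,280)],0.056,R,t).round(4))
# tops
hsv=cv2.cvtColor(c['p'],cv2.COLOR_BGR2HSV)
m=(P[...,2]>0.008)&(P[...,0]>0.3)&(P[...,0]<0.53)&(P[...,1]>-0.06)&(P[...,1]<0.09)
n,l,st,ce=cv2.connectedComponentsWithStats(m.astype(np.uint8))
for i in range(1,n):
    if st[i,4]<30: continue
    X=P[l==i]; tp=X[X[:,2]>X[:,2].max()-0.008]; print(i,st[i],X.min(0).round(3),X.max(0).round(3),'hsv',np.median(hsv[l==i],0),'top',tp.mean(0).round(4),tp.min(0).round(3),tp.max(0).round(3))
    r=cv2.minAreaRect((tp[:,:2]*1000).astype(np.float32)); print(r)
E
```

```text
292 [(84, (np.float64(0.578), np.float64(0.066), np.float64(0.008))), (86, (np.float64(0.578), np.float64(0.064), np.float64(0.009))), (88, (np.float64(0.578), np.float64(0.062), np.float64(0.009))), (90, (np.float64(0.58), np.float64(0.056), np.float64(0.05))), (92, (np.float64(0.58), np.float64(0.054), np.float64(0.051))), (94, (np.float64(0.58), np.float64(0.052), np.float64(0.05))), (96, (np.float64(0.58), np.float64(0.05), np.float64(0.051))), (98, (np.float64(0.58), np.float64(0.049), np.float64(0.052)))]
350 [(84, (np.float64(0.639), np.float64(0.065), np.float64(0.002))), (86, (np.float64(0.639), np.float64(0.063), np.float64(0.002))), (88, (np.float64(0.639), np.float64(0.062), np.float64(-0.0))), (90, (np.float64(0.634), np.float64(0.054), np.float64(0.051))), (92, (np.float64(0.634), np.float64(0.052), np.float64(0.052))), (94, (np.float64(0.634), np.float64(0.051), np.float64(0.052))), (96, (np.float64(0.634), np.float64(0.049), np.float64(0.049))), (98, (np.float64(0.634), np.float64(0.047), np.float64(0.05)))]
corners z.05 [[0.5717 0.055  0.05  ]
 [0.6396 0.0533 0.05  ]
[... 340 characters left out ...]
op [0.4849 0.0106 0.054 ] [ 0.471 -0.     0.049] [0.497 0.022 0.057]
((484.1870422363281, 10.45172119140625), (26.12751007080078, 10.359837532043457), 37.86723327636719)
2 [104 132  54  21 757] [0.394 0.003 0.008] [0.43  0.023 0.056] hsv [ 19. 188. 170.] top [0.4125 0.0126 0.0539] [0.398 0.006 0.048] [0.425 0.019 0.056]
((411.49554443359375, 12.516851425170898), (26.483821868896484, 10.279657363891602), 6.231434345245361)
3 [  46  159   51   35 1185] [ 0.331 -0.037  0.008] [ 0.352 -0.003  0.056] hsv [177. 129. 119.] top [ 0.343  -0.02    0.0534] [ 0.335 -0.034  0.048] [ 0.348 -0.007  0.056]
((341.7635803222656, -20.447254180908203), (12.042728424072266, 26.034446716308594), 5.23386812210083)
```

View pics/w2c.png

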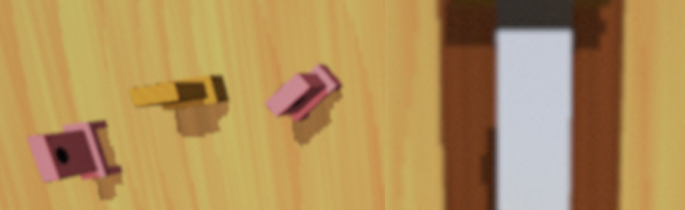

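The crop confirms it: the gold saddle at (130,143) has hue 19, and the pinks at (203,142) and (70,178) have hue 177. The gold one is brass, with its tab centre at (0.4115, 0.0125) and a yaw of about 6°. The fulcrum edge middle is at (0.6057, 0.0542), outward direction (0.025, 1). Next I go behind the boom's inner end.

Request:
servo_tool:
  fingers: [-1,-1,-1,-1,-1]
  travel:
    - [0,-3.5,0]
    - [0,-4,0]
    - [0,-4,0]
    - [0,-3,-2.5]
    - [0,-2,-3.5]
  roll: [0,0,0,0,0]

```text
clock: 2.33
ee_pos: [0.5994, -0.2349, 0.1934]
ee_rot: [[0.005, 1.0, -0.031], [-0.003, -0.031, -1.0], [-1.0, 0.005, 0.003]]
ft_force: [0.9, -0.7, -0.9]
gripper_width: 0.0
```

Request:
servo_tool:
  fingers: [-1,-1,-1,-1,-1]
  travel:
    - [0,0,-4]
    - [0,0,-4]
    - [0,0,-3]
    - [0,0,-1.5]
    - [0,0,-0.5]
  roll: [0,0,0,0,0]

```text
clock: 2.75
ee_pos: [0.5966, -0.2298, 0.0579]
ee_rot: [[-0.005, 1.0, -0.028], [0.002, -0.028, -1.0], [-1.0, -0.005, -0.002]]
ft_force: [0.2, 0.1, 0.4]
gripper_width: 0.0003
```

```bash
python3 cap.py wrist w3
```

```text
2.75 [ 0.59655569 -0.2297543   0.05794234] [ 0.99960975 -0.02755171 -0.0046109 ] 0.0002593480649993802 [0.16182994 0.14229678 0.39834702]
```

View pics/w3.png

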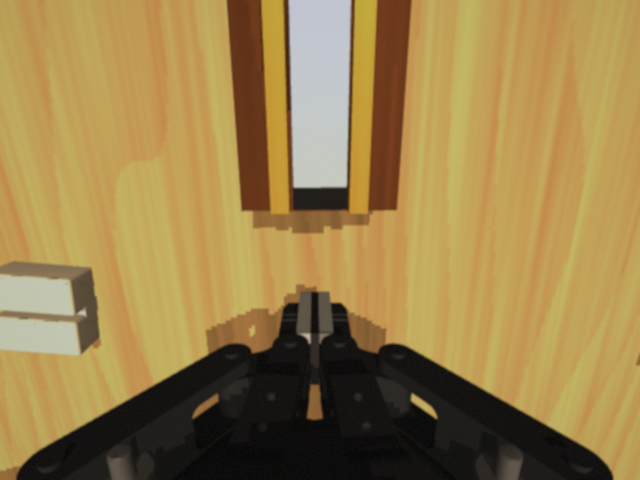

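Request:
servo_tool:
  fingers: [-1,-1,-1,-1,-1]
  travel:
    - [0.1,0.5,0.3]
    - [0.1,1.5,0]
    - [0,0.8,0]
    - [0,0.5,0]
    - [0,0.3,0]
  roll: [0,0,0,0,0]

```text
clock: 3.22
ee_pos: [0.6011, -0.1926, 0.0654]
ee_rot: [[0.001, 1.0, -0.026], [-0.0, -0.026, -1.0], [-1.0, 0.001, 0.0]]
ft_force: [0.2, -0.1, -0.1]
gripper_width: -0.0003
```

Request:
servo_tool:
  fingers: [-1,-1,-1,-1,-1]
  travel:
    - [0,0.4,0]
    - [0,0.6,0]
    - [0,0.6,0]
    - [0,0.6,0]
    - [0,0.4,0]
  roll: [0,0,0,0,0]

```text
clock: 3.63
ee_pos: [0.6005, -0.1677, 0.0644]
ee_rot: [[0.0, 1.0, -0.028], [-0.0, -0.028, -1.0], [-1.0, 0.0, 0.0]]
ft_force: [0.1, -5.1, 2.6]
gripper_width: -0.0001
```

```bash
python3 cap.py wrist w4
```

```text
3.6333 [ 0.60052559 -0.16769407  0.06443147] [ 9.99607540e-01 -2.80132478e-02  1.55851281e-04] -0.0001375424819476607 [ 0.06561179 -5.07470633  2.60621753]
```

View pics/w4.png

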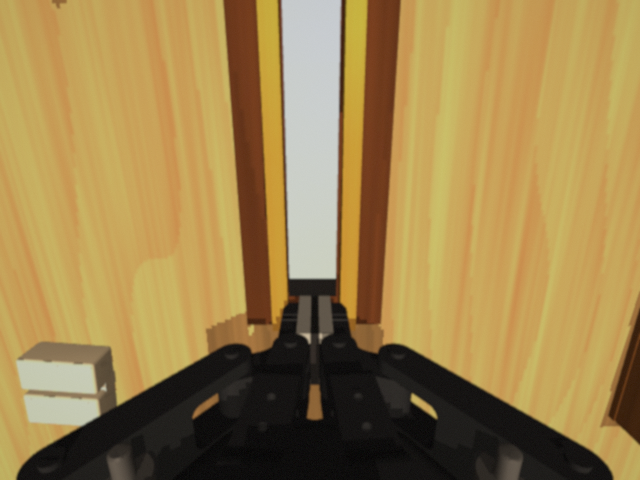

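```bash
cat > end.py <<'E'
from h import *
import sys
for f in sys.argv[1:]:
    c=load(f'pics/{f}.npz'); R,t=wristRt(c,c['pos'],c['rot'])
    g=cv2.cvtColor(c['p'],cv2.COLOR_BGR2GRAY).astype(float)
    col=g[:,305:322].mean(1) 
    v0=next(v for v in range(20,479) if col[v-2:v].mean()>150 and col[v+1:v+3].mean()<80 ) if True else 0
    print(f,'row',v0,'boundary',ray(c,[(314,v0)],0.072,R,t).round(4), 'tcp',c['pos'].round(4))
E
python3 end.py w3 w4; python3 - <<'E'
from h import *
c=load('pics/w3.npz'); R,t=wristRt(c,c['pos'],c['rot'])
print(ray(c,[(321,187),(321,209)],.072,R,t), ray(c,[(321,209)],.05,R,t))
E
```

```text
w3 row 187 boundary [[ 0.5979 -0.1712  0.072 ]] tcp [ 0.5966 -0.2298  0.0579]
w4 row 278 boundary [[ 0.6007 -0.1493  0.072 ]] tcp [ 0.6005 -0.1677  0.0644]
[[ 0.600539   -0.17122111  0.072     ]
 [ 0.60035775 -0.17969149  0.072     ]] [[ 0.60058553 -0.18438383  0.05      ]]
```

Request:
servo_tool:
  fingers: [-1,-1,-1,-1,-1]
  travel:
    - [0,-0.4,0]
    - [0,0,-0.3]
    - [0,0.5,0]
    - [0,0.6,0]
    - [0,0.6,0]
  roll: [0,0,0,0,0]

```text
clock: 4.1
ee_pos: [0.6002, -0.1548, 0.061]
ee_rot: [[-0.001, 1.0, -0.028], [0.0, -0.028, -1.0], [-1.0, -0.001, -0.0]]
ft_force: [-0.3, -2.2, -2.5]
gripper_width: -0.0003
```

Request:
servo_tool:
  fingers: [-1,-1,-1,-1,-1]
  travel:
    - [0,0.5,0]
    - [0,0.4,0]
    - [0,0.2,0]
    - [0,-0.4,0]
    - [0,0,0]
  roll: [0,0,0,0,0]

```text
clock: 4.52
ee_pos: [0.6005, -0.1489, 0.0614]
ee_rot: [[0.0, 1.0, -0.028], [-0.0, -0.028, -1.0], [-1.0, 0.0, 0.0]]
ft_force: [0.5, -1.3, -0.5]
gripper_width: -0.0002
```

```bash
python3 cap.py wrist w5; python3 cap.py side s5; python3 end.py w5;  python3 - <<'E'
import cv2
p=cv2.imread('pics/s5.png')[200:310,210:360]; cv2.imwrite('pics/s5c.png',cv2.resize(p,None,fx=5,fy=5,interpolation=cv2.INTER_CUBIC))
E
```

```text
4.5167 [ 0.60052395 -0.14885821  0.06140865] [ 9.99599603e-01 -2.82952780e-02  1.04036353e-04] -0.00020372239877679797 [ 0.45402849 -1.26162321 -0.49624636]
4.5667 [ 0.60050108 -0.14879338  0.06137625] [ 9.99592282e-01 -2.85527877e-02  9.14003287e-05] 0.0005245806910100861 [-0.08747924 -0.7099176   0.24249971]
w5 row 268 boundary [[ 0.6009 -0.1246  0.072 ]] tcp [ 0.6005 -0.1489  0.0614]
```

View pics/s5c.png

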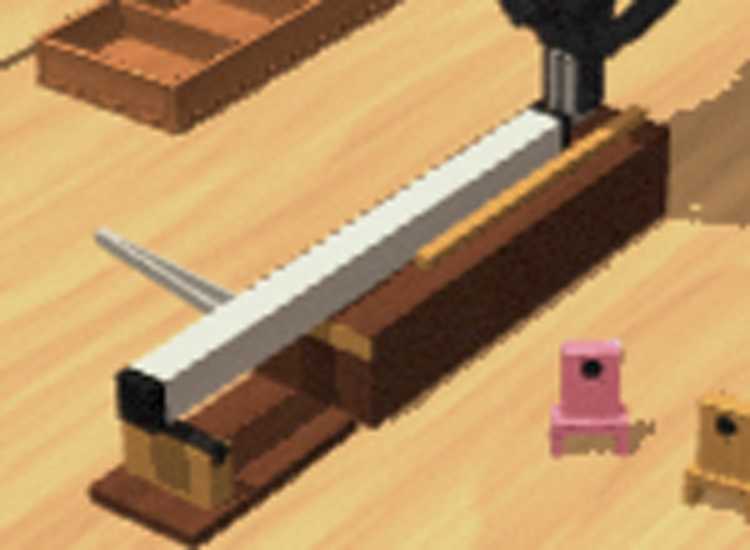

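```bash
cat > chk.py <<'E'
from h import *
from cap import cap
import sys
f=sys.argv[1]; s=cap('wrist',f); c=load(f'pics/{f}.npz'); R,t=wristRt(c,c['pos'],c['rot']); P=cloud(c,R,t)
g=cv2.cvtColor(c['p'],cv2.COLOR_BGR2GRAY).astype(float); col=g[:,305:322].mean(1)
v0=next((v for v in range(20,400) if col[v-2:v].mean()>150 and col[v+1:v+3].mean()<80),None)
X=P[5:(v0 or 250)-3,306:321].reshape(-1,3); X=X[(X[:,2]>.055)&(X[:,2]<.12)]
k=np.polyfit(X[:,1],X[:,2],1)
b=ray(c,[(314,v0)],np.median(P[v0-8:v0-2,306:321,2]),R,t)[0]
print('t',round(s['clock'],2),'tcp',s['ee_pos'].round(4),'row',v0,'boundary',b.round(4),'tilt',-k[0].round(4),'F',s['ft_force'].round(1))
E
python3 chk.py w6
```

```text
t 4.62 tcp [ 0.6005 -0.1486  0.0614] row 268 boundary [ 0.6009 -0.1241  0.0726] tilt -0.0002 F [-0.3  0.2  0. ]
```

Request:
servo_tool:
  fingers: [-1,-1,-1,-1,-1]
  travel:
    - [0,0.5,0]
    - [0,0.5,0]
    - [0,0,0]
    - [0,-0.6,0]
    - [0,0,0]
  roll: [0,0,0,0,0]

```text
clock: 5.08
ee_pos: [0.6004, -0.1453, 0.0613]
ee_rot: [[-0.0, 1.0, -0.028], [-0.0, -0.028, -1.0], [-1.0, -0.0, 0.0]]
ft_force: [-0.0, -0.2, 0.1]
gripper_width: 0.0004
```

```bash
python3 chk.py w7
```

```text
t 5.08 tcp [ 0.6004 -0.1453  0.0613] row 262 boundary [ 0.6008 -0.1181  0.0726] tilt -0.0006 F [-0.  -0.2  0.1]
```

Request:
servo_tool:
  fingers: [-1,-1,-1,-1,-1]
  travel:
    - [0,0.7,0]
    - [0,0.2,0]
    - [0,0.2,0]
    - [0,-0.6,0]
    - [0,0,0]
  roll: [0,0,0,0,0]

```text
clock: 5.55
ee_pos: [0.6005, -0.1401, 0.0613]
ee_rot: [[-0.0, 1.0, -0.028], [-0.0, -0.028, -1.0], [-1.0, -0.0, 0.0]]
ft_force: [0.7, -0.8, 0.3]
gripper_width: -0.0004
```

```bash
python3 chk.py w8
```

```text
t 5.55 tcp [ 0.6005 -0.1401  0.0613] row 264 boundary [ 0.6009 -0.1137  0.0728] tilt 0.0006 F [ 0.7 -0.8  0.3]
```

Request:
servo_tool:
  fingers: [-1,-1,-1,-1,-1]
  travel:
    - [0,0.6,0]
    - [0,0.2,0]
    - [0,0.2,0]
    - [0,-0.6,0]
    - [0,0,0]
  roll: [0,0,0,0,0]

```text
clock: 6.02
ee_pos: [0.6004, -0.1362, 0.0613]
ee_rot: [[-0.0, 1.0, -0.028], [-0.0, -0.028, -1.0], [-1.0, -0.0, 0.0]]
ft_force: [0.5, -1.0, 0.2]
gripper_width: 0.0001
```

```bash
python3 chk.py w9
```

```text
t 6.02 tcp [ 0.6004 -0.1362  0.0613] row 264 boundary [ 0.6008 -0.1098  0.0728] tilt -0.0001 F [ 0.5 -1.   0.2]
```

Request:
servo_tool:
  fingers: [-1,-1,-1,-1,-1]
  travel:
    - [0,0.6,0]
    - [0,0.2,0]
    - [0,0.2,0]
    - [0,-0.6,0]
    - [0,0,0]
  roll: [0,0,0,0,0]

```text
clock: 6.48
ee_pos: [0.6004, -0.1321, 0.0613]
ee_rot: [[-0.0, 1.0, -0.028], [-0.0, -0.028, -1.0], [-1.0, -0.0, 0.0]]
ft_force: [0.1, 0.3, -0.4]
gripper_width: 0.0
```

```bash
python3 chk.py w10
```

```text
t 6.48 tcp [ 0.6004 -0.1321  0.0613] row 264 boundary [ 0.6009 -0.1058  0.0726] tilt -0.0004 F [ 0.1  0.3 -0.4]
```

Request:
servo_tool:
  fingers: [-1,-1,-1,-1,-1]
  travel:
    - [0,0.55,0]
    - [0,0.2,0]
    - [0,0.2,0]
    - [0,-0.6,0]
    - [0,0,0]
  roll: [0,0,0,0,0]

```text
clock: 6.95
ee_pos: [0.6004, -0.1287, 0.0613]
ee_rot: [[-0.0, 1.0, -0.028], [-0.0, -0.028, -1.0], [-1.0, -0.0, 0.0]]
ft_force: [-0.1, -0.9, -0.8]
gripper_width: -0.0001
```

```bash
python3 chk.py w11
```

```text
t 6.95 tcp [ 0.6004 -0.1287  0.0613] row 264 boundary [ 0.6008 -0.1023  0.0727] tilt 0.0009 F [-0.1 -0.9 -0.8]
```

Request:
servo_tool:
  fingers: [-1,-1,-1,-1,-1]
  travel:
    - [0,0.55,0]
    - [0,0.2,0]
    - [0,0.2,0]
    - [0,-0.6,0]
    - [0,0,0]
  roll: [0,0,0,0,0]

```text
clock: 7.42
ee_pos: [0.6004, -0.1251, 0.0613]
ee_rot: [[-0.0, 1.0, -0.028], [-0.0, -0.028, -1.0], [-1.0, -0.0, 0.0]]
ft_force: [0.1, -0.4, 0.5]
gripper_width: 0.0001
```

```bash
python3 chk.py w12
```

```text
t 7.42 tcp [ 0.6004 -0.1251  0.0613] row 264 boundary [ 0.6008 -0.0988  0.0726] tilt 0.0003 F [ 0.1 -0.4  0.5]
```

Request:
servo_tool:
  fingers: [-1,-1,-1,-1,-1]
  travel:
    - [0,0.55,0]
    - [0,0.2,0]
    - [0,0.2,0]
    - [0,-0.6,0]
    - [0,0,0]
  roll: [0,0,0,0,0]

```text
clock: 7.88
ee_pos: [0.6004, -0.1216, 0.0613]
ee_rot: [[-0.0, 1.0, -0.028], [-0.0, -0.028, -1.0], [-1.0, -0.0, 0.0]]
ft_force: [-0.0, -0.1, -0.1]
gripper_width: 0.0001
```

```bash
python3 chk.py w13
```

```text
t 7.88 tcp [ 0.6004 -0.1216  0.0613] row 264 boundary [ 0.6008 -0.0952  0.0727] tilt -0.0003 F [-0.  -0.1 -0.1]
```

Request:
servo_tool:
  fingers: [-1,-1,-1,-1,-1]
  travel:
    - [0,0.55,0]
    - [0,0.2,0]
    - [0,0.2,0]
    - [0,-0.6,0]
    - [0,0,0]
  roll: [0,0,0,0,0]

```text
clock: 8.35
ee_pos: [0.6004, -0.1181, 0.0613]
ee_rot: [[-0.0, 1.0, -0.028], [-0.0, -0.028, -1.0], [-1.0, -0.0, 0.0]]
ft_force: [0.4, -1.3, -0.2]
gripper_width: 0.0001
```

```bash
python3 chk.py w14
```

```text
t 8.35 tcp [ 0.6004 -0.1181  0.0613] row 264 boundary [ 0.6008 -0.0918  0.0726] tilt -0.0004 F [ 0.4 -1.3 -0.2]
```

Request:
servo_tool:
  fingers: [-1,-1,-1,-1,-1]
  travel:
    - [0,0.55,0]
    - [0,0.2,0]
    - [0,0.2,0]
    - [0,-0.6,0]
    - [0,0,0]
  roll: [0,0,0,0,0]

```text
clock: 8.82
ee_pos: [0.6005, -0.1147, 0.0613]
ee_rot: [[-0.0, 1.0, -0.028], [-0.0, -0.028, -1.0], [-1.0, -0.0, 0.0]]
ft_force: [-0.9, 0.0, -0.1]
gripper_width: 0.0002
```

```bash
python3 chk.py w15
```

```text
t 8.82 tcp [ 0.6005 -0.1147  0.0613] row 264 boundary [ 0.6009 -0.0883  0.0727] tilt 0.0001 F [-0.9  0.  -0.1]
```

Request:
servo_tool:
  fingers: [-1,-1,-1,-1,-1]
  travel:
    - [0,0.55,0]
    - [0,0.2,0]
    - [0,0.2,0]
    - [0,-0.6,0]
    - [0,0,0]
  roll: [0,0,0,0,0]

```text
clock: 9.28
ee_pos: [0.6004, -0.1111, 0.0613]
ee_rot: [[-0.0, 1.0, -0.028], [-0.0, -0.028, -1.0], [-1.0, -0.0, 0.0]]
ft_force: [-0.6, -0.3, -0.0]
gripper_width: 0.0002
```

```bash
python3 chk.py w16
```

```text
t 9.28 tcp [ 0.6004 -0.1111  0.0613] row 265 boundary [ 0.6008 -0.0852  0.0725] tilt 0.0002 F [-0.6 -0.3 -0. ]
```

Request:
servo_tool:
  fingers: [-1,-1,-1,-1,-1]
  travel:
    - [0,0.55,0]
    - [0,0.2,0]
    - [0,0.2,0]
    - [0,-0.6,0]
    - [0,0,0]
  roll: [0,0,0,0,0]

```text
clock: 9.75
ee_pos: [0.6004, -0.1077, 0.0613]
ee_rot: [[-0.0, 1.0, -0.028], [-0.0, -0.028, -1.0], [-1.0, -0.0, 0.0]]
ft_force: [0.0, -0.2, 0.5]
gripper_width: 0.0003
```

```bash
python3 chk.py w17
```

```text
t 9.75 tcp [ 0.6004 -0.1077  0.0613] row 265 boundary [ 0.6008 -0.0817  0.0727] tilt 0.0007 F [ 0.  -0.2  0.5]
```

Request:
servo_tool:
  fingers: [-1,-1,-1,-1,-1]
  travel:
    - [0,0.55,0]
    - [0,0.2,0]
    - [0,0.2,0]
    - [0,-0.6,0]
    - [0,0,0]
  roll: [0,0,0,0,0]

```text
clock: 10.22
ee_pos: [0.6005, -0.1041, 0.0613]
ee_rot: [[-0.0, 1.0, -0.028], [-0.0, -0.028, -1.0], [-1.0, -0.0, 0.0]]
ft_force: [-0.2, -0.5, -0.1]
gripper_width: 0.0
```

```bash
python3 chk.py w18
```

```text
t 10.22 tcp [ 0.6005 -0.1041  0.0613] row 265 boundary [ 0.6008 -0.0782  0.0727] tilt 0.0007 F [-0.2 -0.5 -0.1]
```

Request:
servo_tool:
  fingers: [-1,-1,-1,-1,-1]
  travel:
    - [0,0.55,0]
    - [0,0.2,0]
    - [0,0.2,0]
    - [0,-0.6,0]
    - [0,0,0]
  roll: [0,0,0,0,0]

```text
clock: 10.68
ee_pos: [0.6004, -0.1006, 0.0613]
ee_rot: [[-0.0, 1.0, -0.028], [-0.0, -0.028, -1.0], [-1.0, -0.0, 0.0]]
ft_force: [-0.2, 0.4, -0.3]
gripper_width: 0.0002
```

```bash
python3 chk.py w19
```

```text
t 10.68 tcp [ 0.6004 -0.1006  0.0613] row 265 boundary [ 0.6008 -0.0746  0.0728] tilt 0.0012 F [-0.2  0.4 -0.3]
```

Request:
servo_tool:
  fingers: [-1,-1,-1,-1,-1]
  travel:
    - [0,0.55,0]
    - [0,0.2,0]
    - [0,0.2,0]
    - [0,-0.6,0]
    - [0,0,0]
  roll: [0,0,0,0,0]

```text
clock: 11.15
ee_pos: [0.6004, -0.0971, 0.0613]
ee_rot: [[-0.0, 1.0, -0.028], [-0.0, -0.028, -1.0], [-1.0, -0.0, 0.0]]
ft_force: [0.3, 0.2, -0.4]
gripper_width: 0.0003
```

```bash
python3 chk.py w20
```

```text
t 11.15 tcp [ 0.6004 -0.0971  0.0613] row 266 boundary [ 0.6008 -0.0706  0.0751] tilt 0.0197 F [ 0.3  0.2 -0.4]
```

The boom has begun to tip. I hold off and let it settle.

Request:
servo_tool:
  fingers: [-1,-1,-1,-1,-1]
  travel:
    - [0,-0.5,0]
    - [0,-0.5,0]
    - [0,0,0]
    - [0,0,0]
    - [0,0,0]
  roll: [0,0,0,0,0]

```text
clock: 11.62
ee_pos: [0.6004, -0.1063, 0.0613]
ee_rot: [[-0.0, 1.0, -0.028], [0.0, -0.028, -1.0], [-1.0, -0.0, -0.0]]
ft_force: [-1.2, -0.5, 0.6]
gripper_width: -0.0001
```

```bash
python3 chk.py w21;python3 cap.py side s21;  python3 - <<'E'
import cv2
p=cv2.imread('pics/s21.png')[200:310,210:360]; cv2.imwrite('pics/s21c.png',cv2.resize(p,None,fx=5,fy=5,interpolation=cv2.INTER_CUBIC))
E
```

```text
t 11.62 tcp [ 0.6004 -0.1063  0.0613] row 244 boundary [ 0.6011 -0.0704  0.075 ] tilt 0.0191 F [-1.2 -0.5  0.6]
11.6667 [ 0.60044037 -0.10613354  0.06129568] [ 9.99608197e-01 -2.79901309e-02 -6.65247662e-05] -1.6294518276631772e-05 [-0.27091041 -0.41055082  0.44515407]
```

View pics/s21c.png

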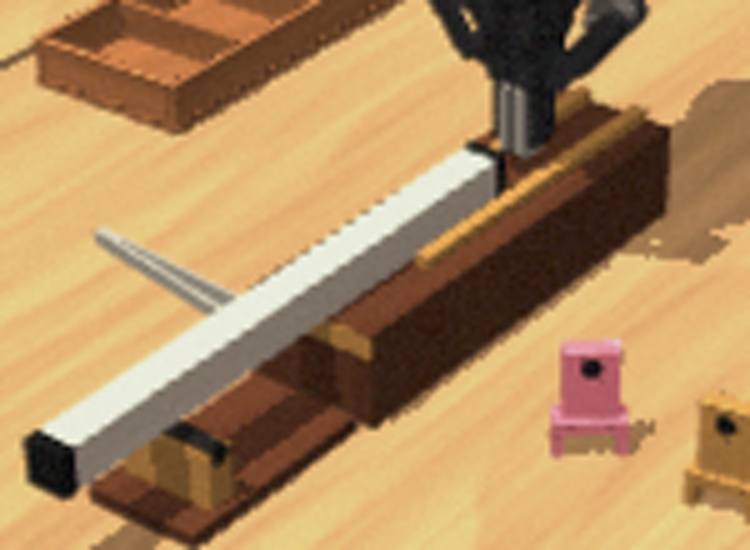

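Tilt holds at 0.019 and isn't moving, so the boom is right at the balance point. I'll nudge it about 2 mm more.

Request:
servo_tool:
  fingers: [-1,-1,-1,-1,-1]
  travel:
    - [0,1.0,0]
    - [0,0.4,0]
    - [0,0.2,0]
    - [0,0.1,0]
    - [0,-0.7,0]
  roll: [0,0,0,0,0]

```text
clock: 12.13
ee_pos: [0.6006, -0.0946, 0.0614]
ee_rot: [[0.0, 1.0, -0.026], [0.001, -0.026, -1.0], [-1.0, 0.0, -0.001]]
ft_force: [-0.0, 0.5, 0.4]
gripper_width: -0.0
```

```bash
python3 chk.py w22
```

```text
t 12.13 tcp [ 0.6006 -0.0946  0.0614] row 269 boundary [ 0.6009 -0.0698  0.0743] tilt 0.0136 F [-0.   0.5  0.4]
```

Request:
servo_tool:
  fingers: [-1,-1,-1,-1,-1]
  travel:
    - [0,-0.3,0]
    - [0,0,0]
    - [0,0,0]
    - [0,0,0]
    - [0,0,0]
  roll: [0,0,0,0,0]

```text
clock: 12.6
ee_pos: [0.6004, -0.0992, 0.0613]
ee_rot: [[-0.0, 1.0, -0.028], [0.0, -0.028, -1.0], [-1.0, -0.0, -0.0]]
ft_force: [-0.2, 0.1, 0.9]
gripper_width: 0.0
```

```bash
python3 chk.py w23
```

```text
t 12.6 tcp [ 0.6004 -0.0992  0.0613] row 262 boundary [ 0.601  -0.067   0.0855] tilt 0.107 F [-0.2  0.1  0.9]
```

Tilt is 0.107, so the boom now lies on the post. I back off, rise and head for the brass saddle.

Request:
servo_tool:
  fingers: [-1,-1,-1,-1,-1]
  travel:
    - [0,-1.5,0]
    - [0,0,2]
    - [0,0,4]
    - [-1,0,3.5]
    - [-3.5,1,0]
  roll: [0,0,0,0,0]

```text
clock: 13.07
ee_pos: [0.5614, -0.1054, 0.1625]
ee_rot: [[0.011, 1.0, -0.029], [-0.001, -0.029, -1.0], [-1.0, 0.011, 0.001]]
ft_force: [0.0, 0.8, 0.2]
gripper_width: 0.0001
```

Request:
servo_tool:
  fingers: [0,0,0,0,0]
  travel:
    - [-3,2.3,0]
    - [-3,2.3,0]
    - [-3,2.3,0]
    - [-3,2.3,0]
    - [-2,2,0]
  roll: [0.027,0.027,0.027,0.027,0.028]

```text
clock: 13.48
ee_pos: [0.4127, 0.0086, 0.1562]
ee_rot: [[-0.001, 0.994, 0.109], [-0.001, 0.109, -0.994], [-1.0, -0.001, 0.001]]
ft_force: [1.5, 0.3, -0.2]
gripper_width: 0.0428
```

```bash
python3 cap.py wrist w24; python3 cap.py side s24; python3 -c "
import cv2
p=cv2.imread('pics/s24.png')[180:330,200:400]; cv2.imwrite('pics/s24c.png',cv2.resize(p,None,fx=4,fy=4,interpolation=cv2.INTER_CUBIC))"
```

```text
13.4833 [0.4126756  0.0086125  0.15617603] [ 9.94000606e-01  1.09372488e-01 -6.74477065e-04] 0.04284617293742292 [ 1.54346402  0.25628255 -0.24760965]
13.5333 [0.41017996 0.01156934 0.15613774] [ 0.99339833  0.11470136 -0.00183347] 0.04286248791816969 [-3.20272278  3.87573801 -0.2494923 ]
```

View pics/w24.png

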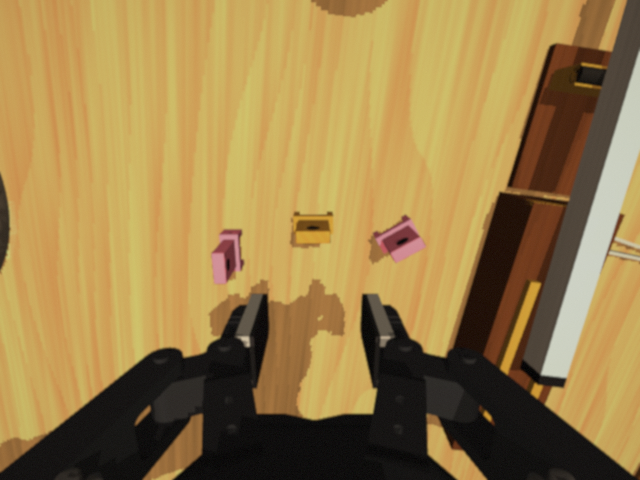

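View pics/s24c.png

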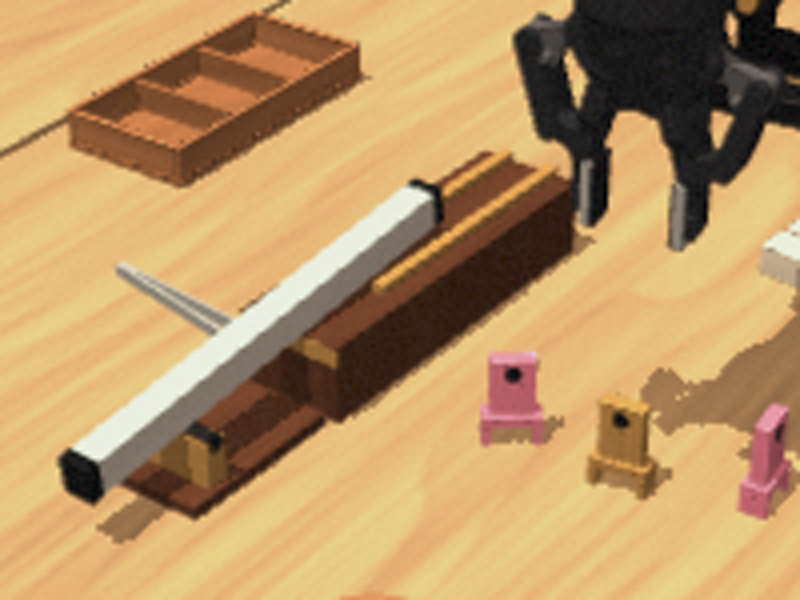

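Both views show the boom tipped onto the post. The brass saddle is at (313,226) in the wrist view, square between the open fingers.

```bash
cat > sad.py <<'E'
from h import *
from cap import cap
import sys
f=sys.argv[1]; s=cap('wrist',f); c=load(f'pics/{f}.npz'); R,t=wristRt(c,c['pos'],c['rot']); P=cloud(c,R,t)
print(s['clock'],s['ee_pos'].round(4),s['ee_rot'][:,1].round(4))
m=(P[...,2]>0.008)&(P[...,2]<0.062)&(P[...,0]>0.38)&(P[...,0]<0.45)&(P[...,1]>-0.03)&(P[...,1]<0.05)
X=P[m]; tp=X[X[:,2]>0.050]; print(len(X),X.max(0).round(3),'top',tp.mean(0).round(4),len(tp),cv2.minAreaRect((tp[:,:2]*1000).astype(np.float32)))
E
python3 sad.py w25
```

```text
13.5833 [0.4127 0.01   0.1565] [ 9.936e-01  1.127e-01 -4.000e-04]
1113 [0.428 0.023 0.057] top [0.4107 0.0132 0.0544] 482 ((410.72210693359375, 12.920378684997559), (25.025836944580078, 10.424576759338379), 6.54166316986084)
```

Request:
servo_tool:
  fingers: [0,0,0,0,0]
  travel:
    - [-0.1,0.3,-2.5]
    - [0,0,-3.5]
    - [0,0,-3]
    - [0,0,-1]
    - [0,0,0]
  roll: [0,0,0,0,0]

```text
clock: 14.05
ee_pos: [0.4134, 0.0105, 0.0545]
ee_rot: [[-0.004, 0.994, 0.108], [0.0, 0.108, -0.994], [-1.0, -0.004, -0.001]]
ft_force: [-1.3, 0.0, 0.5]
gripper_width: 0.0424
```

```bash
python3 sad.py w26
```

```text
14.05 [0.4134 0.0105 0.0545] [ 0.9942  0.1075 -0.0043]
3425 [0.44  0.024 0.062] top [0.411  0.0135 0.0549] 1431 ((413.4589538574219, 10.57455825805664), (55.666526794433594, 22.200225830078125), 6.284466743469238)
```

View pics/w26.png

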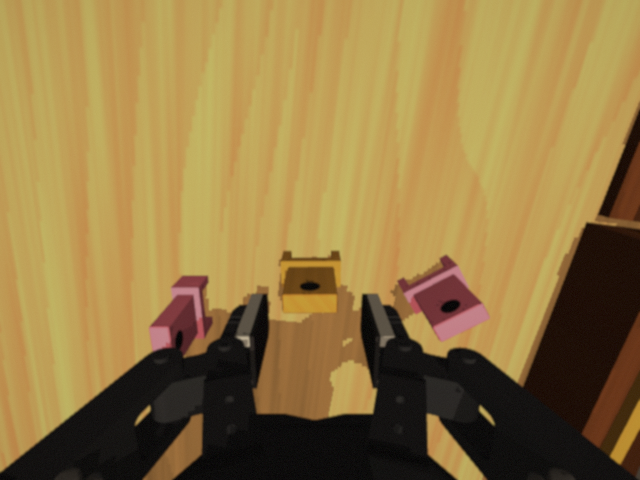

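Request:
servo_tool:
  fingers: [0,0,0,0,0]
  travel:
    - [-0.2,0.25,0]
    - [0,0,-1.5]
    - [0,0,-1.2]
    - [0,0,-0.4]
    - [0,0,0]
  roll: [0,0,0,0,0]

```text
clock: 14.52
ee_pos: [0.4128, 0.0133, 0.0259]
ee_rot: [[0.001, 0.994, 0.108], [-0.0, 0.108, -0.994], [-1.0, 0.001, 0.0]]
ft_force: [-0.4, 0.4, -0.2]
gripper_width: 0.0424
```

Request:
servo_tool:
  fingers: [-0.2,-0.35,-0.6,-1,-1]
  travel:
    - [0,0,0]
    - [0,0,0]
    - [0,0,0]
    - [0,0,0]
    - [0,0,0]
  roll: [0,0,0,0,0]
  squeeze: 20

```text
clock: 14.93
ee_pos: [0.4131, 0.0132, 0.0263]
ee_rot: [[0.001, 0.994, 0.108], [-0.0, 0.108, -0.994], [-1.0, 0.001, 0.0]]
ft_force: [-2.2, -0.6, 9.9]
gripper_width: 0.0256
```

```bash
python3 cap.py wrist w27; python3 cap.py side s27; python3 -c "
import cv2
p=cv2.imread('pics/s27.png')[180:330,240:440]; cv2.imwrite('pics/s27c.png',cv2.resize(p,None,fx=4,fy=4,interpolation=cv2.INTER_CUBIC))"
```

```text
14.9333 [0.41311871 0.01324599 0.02626207] [0.99420028 0.10753493 0.00143233] 0.02559561622771008 [-2.23577476 -0.64536802  9.88285485]
14.9833 [0.41314355 0.01321341 0.02627712] [0.99420083 0.10752921 0.00147269] 0.02555471785384236 [-1.52361107 -0.06878163 10.08295115]
```

View pics/w27.png

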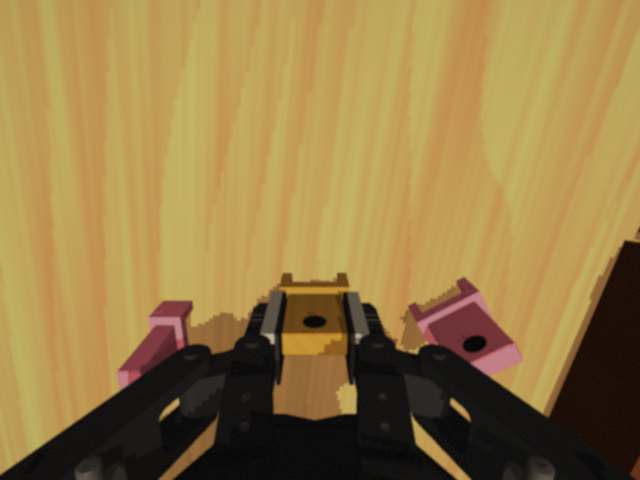

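View pics/s27c.png

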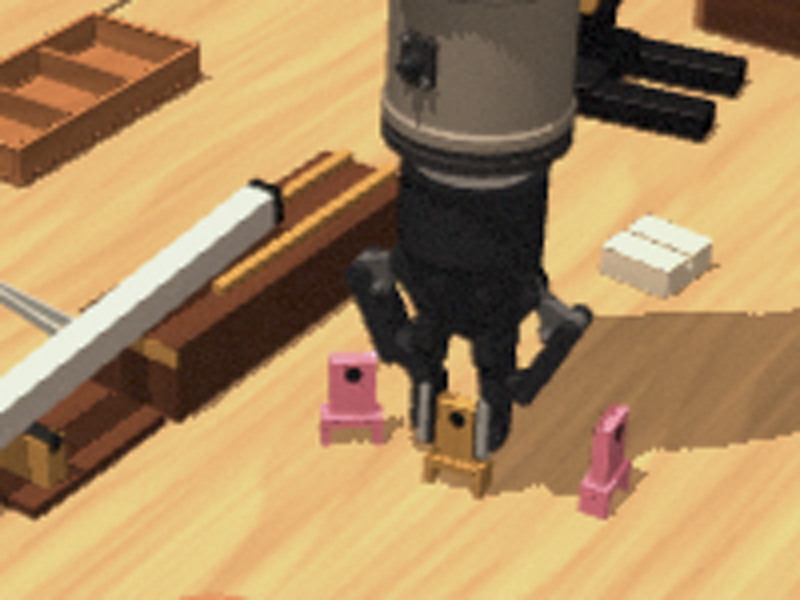

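The brass saddle is gripped at a width of 25.6 mm, with the pinks untouched. I lift and carry it to above the edge.

Request:
servo_tool:
  fingers: [-1,-1,-1,-1,-1]
  travel:
    - [0,0,1]
    - [0,0,2.5]
    - [0,0,3.5]
    - [1,0,3]
    - [2.5,0.5,0.5]
  roll: [0,0,0,0,0]

```text
clock: 15.45
ee_pos: [0.4476, 0.0176, 0.1358]
ee_rot: [[0.005, 0.994, 0.107], [-0.001, 0.107, -0.994], [-1.0, 0.005, 0.002]]
ft_force: [2.6, 0.1, 0.5]
gripper_width: 0.0257
```

Request:
servo_tool:
  fingers: [-1,-1,-1,-1,-1]
  travel:
    - [3.3,0.6,0]
    - [3.3,0.6,0]
    - [3.3,0.5,0]
    - [3,0.4,0]
    - [2,0.3,0]
  roll: [-0.027,-0.027,-0.027,-0.027,-0.027]

```text
clock: 15.87
ee_pos: [0.599, 0.0427, 0.1315]
ee_rot: [[0.001, 1.0, -0.028], [0.001, -0.028, -1.0], [-1.0, 0.001, -0.001]]
ft_force: [-1.5, -0.8, -0.5]
gripper_width: 0.0255
```

```bash
python3 cap.py wrist w28; python3 cap.py side s28; python3 -c "
import cv2
p=cv2.imread('pics/s28.png')[150:300,200:400]; cv2.imwrite('pics/s28c.png',cv2.resize(p,None,fx=4,fy=4,interpolation=cv2.INTER_CUBIC))"
```

```text
15.8667 [0.59897145 0.04270529 0.13154066] [ 0.99959631 -0.02838199  0.00129948] 0.025500722595971605 [-1.54293766 -0.7675817  -0.4843741 ]
15.9167 [0.60135041 0.04332974 0.13154043] [ 0.99952949 -0.03056116  0.00261215] 0.025539816769171674 [ 0.80021372 -0.0781091   0.28175181]
```

View pics/w28.png

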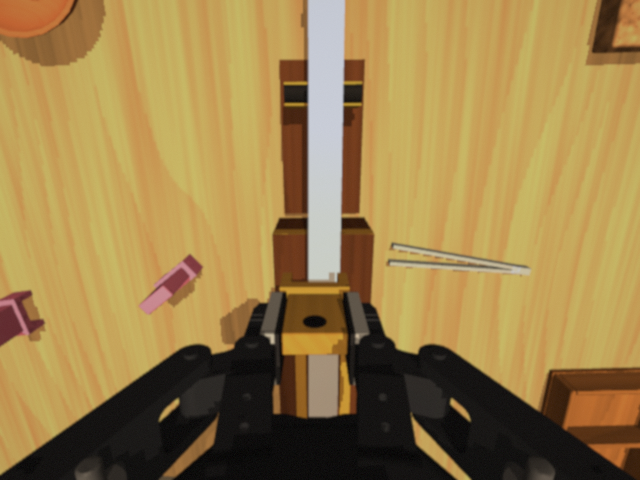

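View pics/s28c.png

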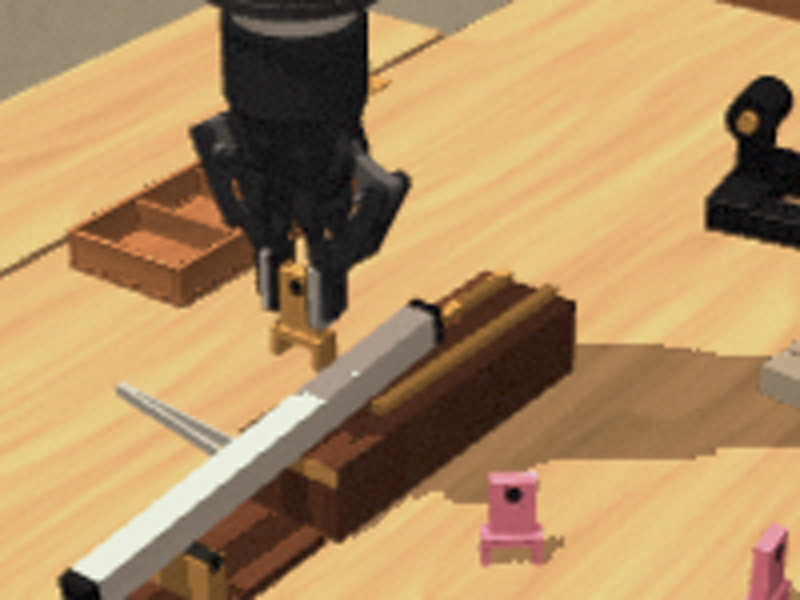

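```bash
cat > meas.py <<'E'
from h import *
from cap import cap
import sys
f=sys.argv[1]; s=cap('wrist',f); c=load(f'pics/{f}.npz'); R,t=wristRt(c,c['pos'],c['rot']); P=cloud(c,R,t)
print(s['clock'],s['ee_pos'].round(4),s['ee_rot'][:,1].round(4))
hsv=cv2.cvtColor(c['p'],cv2.COLOR_BGR2HSV)
# boom top: low saturation bright
m=(hsv[...,1]<70)&(hsv[...,2]>130)&(P[...,0]>.57)&(P[...,0]<.65)&(P[...,2]>.04)
for lo,hi in ((0.06,0.08),(.08,.10),(.1,.12),(.12,.15),(.15,.2)):
    X=P[m&(P[...,1]>lo)&(P[...,1]<hi)]
    if len(X)>20: print(lo,len(X),'x',np.percentile(X[:,0],[1,50,99]).round(4),'mid',((X[:,0].min()+X[:,0].max())/2).round(4),'z',np.median(X[:,2]).round(4))
# stand top edge left and right of boom
for x0,x1 in ((.572,.592),(.618,.637)):
    X=P[(P[...,0]>x0)&(P[...,0]<x1)&(P[...,2]>.046)&(P[...,2]<.055)&(P[...,1]<.07)&(P[...,1]>-.02)]
    if len(X): print('edge',x0,len(X),np.percentile(X[:,1],[95,99,100]).round(4),np.median(X[:,2]).round(4))
# saddle: brass colour high z
X=P[(hsv[...,0]>12)&(hsv[...,0]<28)&(hsv[...,1]>120)&(P[...,2]>s['ee_pos'][2]-.03)&(P[...,2]<s['ee_pos'][2]+.04)&(abs(P[...,0]-.6)<.05)]
tp=X[X[:,2]>X[:,2].max()-.006]; print('saddle',len(X),X.min(0).round(4),X.max(0).round(4),'top',tp.mean(0).round(4),cv2.minAreaRect((tp[:,:2]*1000).astype(np.float32)))
b=X[X[:,2]<X[:,2].min()+.010]; print('low part',b.min(0).round(4),b.max(0).round(4))
E
python3 meas.py w29
```

```text
15.9667 [0.599  0.0431 0.1313] [ 0.9996 -0.028   0.0014]
0.06 1072 x [0.5958 0.6057 0.6155] mid 0.6056 z 0.071
0.08 1136 x [0.5964 0.6062 0.6164] mid 0.6064 z 0.0689
0.1 1192 x [0.5971 0.607  0.6167] mid 0.6071 z 0.0667
0.12 2001 x [0.5978 0.6074 0.6176] mid 0.6087 z 0.0639
0.15 2901 x [0.5989 0.6088 0.6191] mid 0.6088 z 0.0601
edge 0.572 1314 [0.0557 0.0563 0.0567] 0.0506
edge 0.618 1570 [0.0546 0.0553 0.0556] 0.0507
saddle 4893 [0.5726 0.0315 0.1048] [0.6255 0.0547 0.171 ] top [0.6016 0.0383 0.1672] ((598.9676513671875, 40.419578552246094), (18.910457611083984, 27.16771697998047), 84.39349365234375)
low part [0.582  0.0455 0.1048] [0.616  0.0515 0.1146]
```

```bash
python3 -c "
import cv2
p=cv2.imread('pics/w29.png')[180:380,220:420]; cv2.imwrite('pics/w29c.png',cv2.resize(p,None,fx=3,fy=3,interpolation=cv2.INTER_CUBIC))"
```

```text
(no output)
```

View pics/w29c.png

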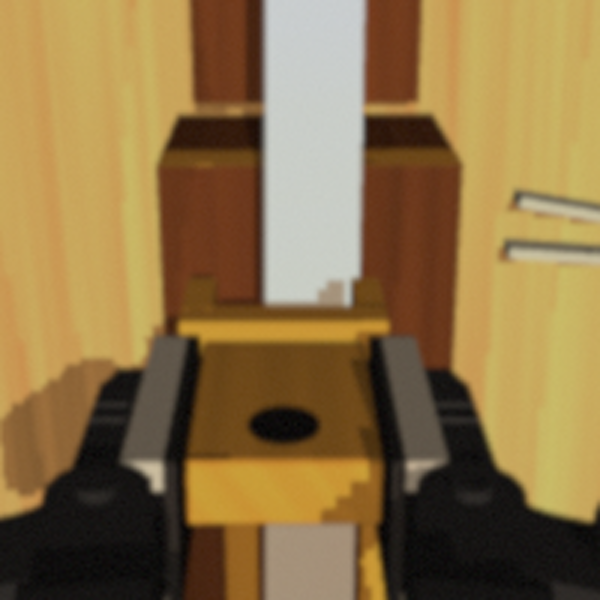

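Request:
servo_tool:
  fingers: [-1,-1,-1,-1,-1]
  travel:
    - [0.4,0.7,0]
    - [0.2,0.5,-0.5]
    - [0,0,-1.2]
    - [0,0,-0.8]
    - [0,0,0]
  roll: [0,0,0,0,0]

```text
clock: 16.43
ee_pos: [0.6008, 0.0539, 0.103]
ee_rot: [[-0.003, 1.0, -0.027], [-0.0, -0.027, -1.0], [-1.0, -0.003, 0.001]]
ft_force: [-0.8, -0.3, -0.0]
gripper_width: 0.0253
```

```bash
python3 meas.py w30; python3 -c "
import cv2
p=cv2.imread('pics/w30.png')[180:380,220:420]; cv2.imwrite('pics/w30c.png',cv2.resize(p,None,fx=3,fy=3,interpolation=cv2.INTER_CUBIC))"
```

```text
16.4333 [0.6008 0.0539 0.103 ] [ 0.9996 -0.0266 -0.0033]
0.06 1423 x [0.5849 0.6053 0.6161] mid 0.6007 z 0.0711
0.08 1416 x [0.5964 0.6063 0.6163] mid 0.6063 z 0.0689
0.1 1511 x [0.5971 0.607  0.617 ] mid 0.607 z 0.0666
0.12 2522 x [0.5979 0.6076 0.6177] mid 0.6077 z 0.064
0.15 3942 x [0.5989 0.6089 0.6189] mid 0.6088 z 0.06
edge 0.572 765 [0.0563 0.0565 0.0569] 0.0506
edge 0.618 959 [0.0551 0.0554 0.0556] 0.0506
saddle 4907 [0.5745 0.0093 0.0765] [0.6275 0.0658 0.1422] top [0.6019 0.0487 0.1388] ((601.3338623046875, 51.356266021728516), (18.007726669311523, 27.633949279785156), 85.80157470703125)
low part [0.5837 0.0093 0.0765] [0.6177 0.0624 0.0864]
```

View pics/w30c.png

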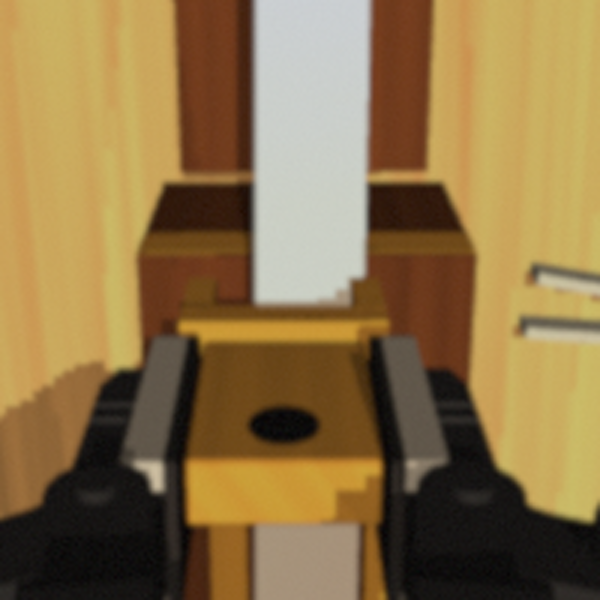

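Request:
servo_tool:
  fingers: [-1,-1,-1,-1,-1]
  travel:
    - [0.25,0.15,0]
    - [0.2,0,0]
    - [0,0,0]
    - [0,0,0]
    - [0,0,0]
  roll: [0,0,0,0,0]

```text
clock: 16.9
ee_pos: [0.6071, 0.0557, 0.1055]
ee_rot: [[0.0, 1.0, -0.027], [0.0, -0.027, -1.0], [-1.0, 0.0, -0.0]]
ft_force: [-1.0, 0.7, -0.1]
gripper_width: 0.0258
```

```bash
python3 meas.py w31; python3 -c "
import cv2
p=cv2.imread('pics/w31.png')[180:380,220:420]; cv2.imwrite('pics/w31c.png',cv2.resize(p,None,fx=3,fy=3,interpolation=cv2.INTER_CUBIC))"
```

```text
16.9 [0.6071 0.0557 0.1055] [ 9.996e-01 -2.720e-02  3.000e-04]
0.06 1374 x [0.591  0.6055 0.6232] mid 0.6072 z 0.0711
0.08 1349 x [0.5968 0.6065 0.6164] mid 0.6065 z 0.0688
0.1 1457 x [0.5971 0.607  0.6167] mid 0.6068 z 0.0667
0.12 2434 x [0.5978 0.608  0.6177] mid 0.6072 z 0.0639
0.15 4046 x [0.5991 0.609  0.6189] mid 0.6092 z 0.0598
edge 0.572 809 [0.0562 0.0565 0.0568] 0.0505
edge 0.618 642 [0.0552 0.0554 0.0557] 0.0506
saddle 4930 [0.5807 0.0092 0.0767] [0.6338 0.0673 0.144 ] top [0.5971 0.0533 0.1402] ((607.5916748046875, 55.458839416503906), (52.24125289916992, 19.29361915588379), 3.8676295280456543)
low part [0.5901 0.0092 0.0767] [0.624  0.0643 0.0866]
```

View pics/w31c.png

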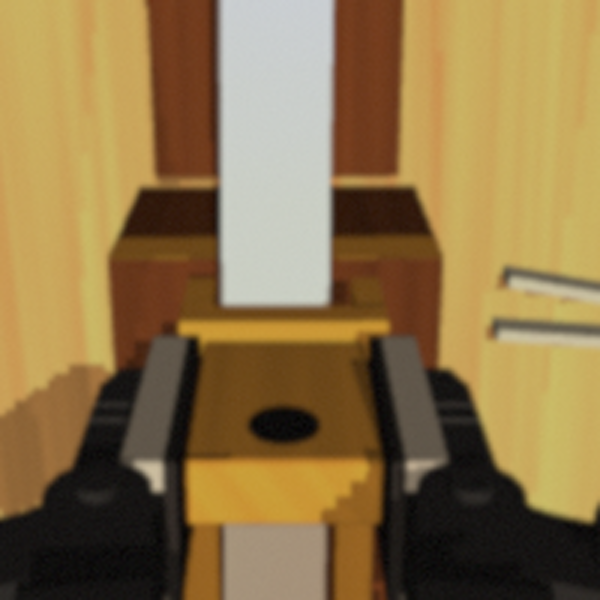

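Request:
servo_tool:
  fingers: [-1,-1,-1,-1,-1]
  travel:
    - [-0.17,0,0]
    - [0,0,0]
    - [0,0,0]
    - [0,0,0]
    - [0,0,0]
  roll: [0,0,0,0,0]

```text
clock: 17.37
ee_pos: [0.6053, 0.0557, 0.1053]
ee_rot: [[0.0, 1.0, -0.027], [0.0, -0.027, -1.0], [-1.0, 0.0, -0.0]]
ft_force: [0.9, -0.3, -0.4]
gripper_width: 0.0257
```

```bash
python3 meas.py w32; python3 -c "
import cv2
p=cv2.imread('pics/w32.png')[180:380,220:420]; cv2.imwrite('pics/w32c.png',cv2.resize(p,None,fx=3,fy=3,interpolation=cv2.INTER_CUBIC))"
```

```text
17.3667 [0.6053 0.0557 0.1053] [ 0.9996 -0.0271  0.    ]
0.06 1381 x [0.5893 0.6055 0.6212] mid 0.6053 z 0.0711
0.08 1372 x [0.5965 0.6064 0.6162] mid 0.6063 z 0.0689
0.1 1448 x [0.5973 0.6071 0.617 ] mid 0.6071 z 0.0666
0.12 2417 x [0.598  0.6077 0.6176] mid 0.6079 z 0.064
0.15 4042 x [0.599 0.609 0.619] mid 0.6089 z 0.0598
edge 0.572 755 [0.0562 0.0565 0.0568] 0.0505
edge 0.618 674 [0.0551 0.0555 0.0557] 0.0505
saddle 4926 [0.5787 0.009  0.0759] [0.6319 0.0677 0.1441] top [0.5963 0.0579 0.1397] ((605.691162109375, 56.32440948486328), (51.531211853027344, 19.24678611755371), 5.829006671905518)
low part [0.5883 0.009  0.0759] [0.6223 0.064  0.0859]
```

View pics/w32c.png

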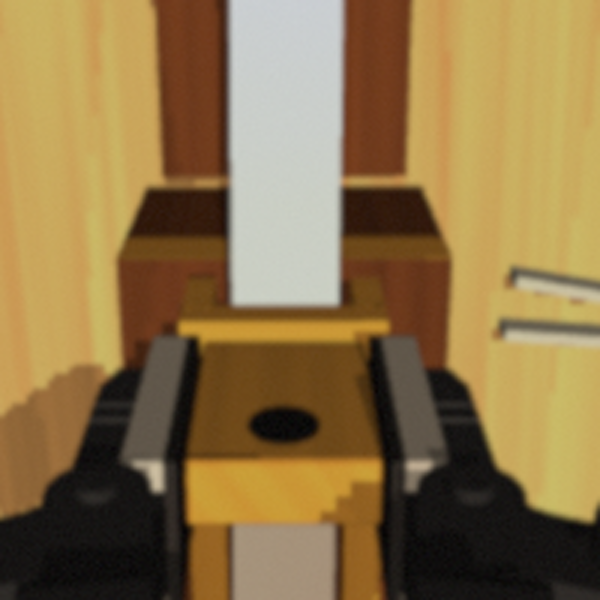

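The slot is centred on the boom: legs span 183–388 and the boom 230–341 in the crop, both with their middle at 285.5. I lower slowly.

Request:
servo_tool:
  fingers: [-1,-1,-1,-1,-1]
  travel:
    - [0,0,-0.4]
    - [0,0,-0.4]
    - [0,0,-0.3]
    - [0,0,-0.2]
    - [0,0,0]
  roll: [0,0,0,0,0]

```text
clock: 17.83
ee_pos: [0.6049, 0.0557, 0.0916]
ee_rot: [[-0.001, 1.0, -0.027], [-0.0, -0.027, -1.0], [-1.0, -0.001, 0.0]]
ft_force: [-0.2, 1.0, 0.1]
gripper_width: 0.0258
```

```bash
python3 meas.py w33; python3 cap.py side s33; python3 -c "
import cv2
p=cv2.imread('pics/w33.png')[180:380,220:420]; q=cv2.imread('pics/s33.png')[180:310,220:350]; cv2.imwrite('pics/w33c.png',cv2.hconcat([cv2.resize(p,(400,400),interpolation=cv2.INTER_CUBIC),cv2.resize(q,(400,400),interpolation=cv2.INTER_CUBIC)]))"
```

```text
17.8333 [0.6049 0.0557 0.0916] [ 0.9996 -0.027  -0.001 ]
0.06 1509 x [0.5893 0.6057 0.6201] mid 0.6047 z 0.0711
0.08 1573 x [0.5965 0.6063 0.6161] mid 0.6064 z 0.0688
0.1 1698 x [0.5971 0.607  0.6168] mid 0.6069 z 0.0667
0.12 2846 x [0.5979 0.6075 0.6176] mid 0.6073 z 0.064
0.15 4267 x [0.5989 0.6089 0.6188] mid 0.6089 z 0.0601
edge 0.572 723 [0.0562 0.0566 0.0568] 0.0506
edge 0.618 637 [0.0552 0.0555 0.0558] 0.0506
saddle 4908 [0.5786 0.0185 0.0648] [0.6314 0.0672 0.1301] top [0.6011 0.0527 0.1266] ((604.0540161132812, 54.0662841796875), (21.310298919677734, 52.324371337890625), 84.04228210449219)
low part [0.5879 0.0581 0.0648] [0.6218 0.0641 0.0747]
17.8833 [0.60505555 0.05572899 0.09190196] [ 9.99634634e-01 -2.70207457e-02 -6.91838513e-04] 0.02577124041514921 [ 0.1978127  -0.34742559 -0.86019266]
```

View pics/w33c.png

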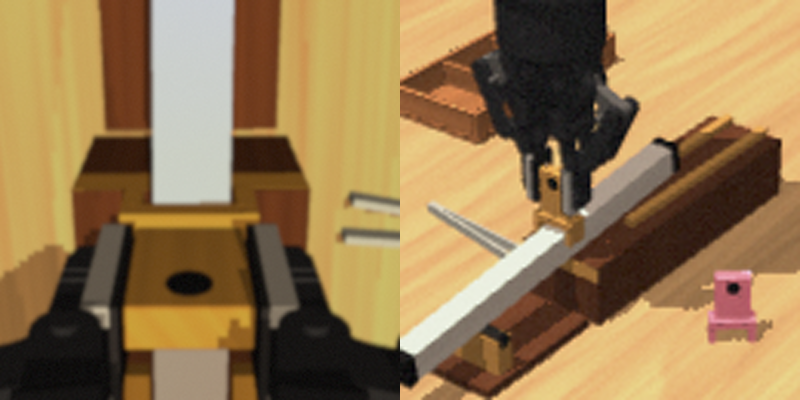

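Request:
servo_tool:
  fingers: [-1,-1,-1,-1,-1]
  travel:
    - [0,0,-0.15]
    - [0,0,-0.1]
    - [0,0,-0.05]
    - [0,0,0]
    - [0,0,0]
  roll: [0,0,0,0,0]

```text
clock: 18.35
ee_pos: [0.6053, 0.0557, 0.0893]
ee_rot: [[-0.0, 1.0, -0.027], [0.0, -0.027, -1.0], [-1.0, -0.0, 0.0]]
ft_force: [0.5, -0.6, -0.8]
gripper_width: 0.0255
```

```bash
python3 meas.py w34
```

```text
18.35 [0.6053 0.0557 0.0893] [ 0.9996 -0.027  -0.    ]
0.06 1492 x [0.5891 0.6055 0.6204] mid 0.6047 z 0.071
0.08 1612 x [0.5965 0.6064 0.6163] mid 0.6063 z 0.0689
0.1 1740 x [0.5971 0.607  0.6167] mid 0.607 z 0.0667
0.12 2913 x [0.5979 0.6076 0.6176] mid 0.6074 z 0.0639
0.15 4300 x [0.5988 0.6088 0.6188] mid 0.6088 z 0.0601
edge 0.572 739 [0.0562 0.0565 0.0567] 0.0506
edge 0.618 613 [0.0551 0.0554 0.0556] 0.0507
saddle 4912 [0.5788 0.0197 0.0633] [0.6318 0.0673 0.1286] top [0.6013 0.0502 0.1252] ((605.0950927734375, 54.880889892578125), (23.6066837310791, 25.99921226501465), 88.79080963134766)
low part [0.5883 0.058  0.0633] [0.6221 0.064  0.0732]
```

Request:
servo_tool:
  fingers: [-1,-1,-1,-1,-1]
  travel:
    - [0,0,-0.1]
    - [0,0,0]
    - [0,0,0]
    - [0,0,0]
    - [0,0,0]
  roll: [0,0,0,0,0]

```text
clock: 18.82
ee_pos: [0.6053, 0.0558, 0.0883]
ee_rot: [[-0.0, 1.0, -0.027], [0.0, -0.027, -1.0], [-1.0, -0.0, -0.0]]
ft_force: [-0.3, 0.4, 0.1]
gripper_width: 0.0255
```

Request:
servo_tool:
  fingers: [-0.36,-0.3,-0.2,-0.1,0]
  travel:
    - [0,0,0]
    - [0,0,0]
    - [0,0,0]
    - [0,0,0]
    - [0,0,0]
  roll: [0,0,0,0,0]

```text
clock: 19.23
ee_pos: [0.6053, 0.0557, 0.0883]
ee_rot: [[-0.0, 1.0, -0.027], [0.0, -0.027, -1.0], [-1.0, -0.0, -0.0]]
ft_force: [0.1, 0.4, -0.1]
gripper_width: 0.0429
```

```bash
python3 meas.py w35; python3 cap.py side s35; python3 -c "
import cv2
p=cv2.imread('pics/w35.png')[180:380,220:420]; q=cv2.imread('pics/s35.png')[180:310,220:350]; cv2.imwrite('pics/w35c.png',cv2.hconcat([cv2.resize(p,(400,400),interpolation=cv2.INTER_CUBIC),cv2.resize(q,(400,400),interpolation=cv2.INTER_CUBIC)]))"
```

```text
19.2333 [0.6053 0.0557 0.0883] [ 0.9996 -0.0271 -0.    ]
0.06 1472 x [0.5806 0.6058 0.6305] mid 0.6059 z 0.071
0.08 1637 x [0.5964 0.6063 0.6163] mid 0.6062 z 0.0689
0.1 1754 x [0.5972 0.607  0.617 ] mid 0.607 z 0.0667
0.12 2937 x [0.5981 0.6077 0.6178] mid 0.6078 z 0.064
0.15 4303 x [0.5989 0.6089 0.6188] mid 0.6089 z 0.0602
edge 0.572 2185 [0.0553 0.0563 0.0568] 0.0506
edge 0.618 2101 [0.0541 0.0551 0.0558] 0.0506
saddle 4365 [ 0.5703 -0.013   0.0583] [0.6405 0.0675 0.1283] top [0.6057 0.048  0.1256] ((605.0833129882812, 53.61783218383789), (18.575075149536133, 69.32452392578125), 88.82801055908203)
low part [ 0.5883 -0.013   0.0583] [0.624  0.0631 0.0683]
19.2833 [0.60527763 0.05573394 0.08829696] [ 9.99634873e-01 -2.70207485e-02 -4.71359122e-06] 0.04285805994759379 [-0.28061309  0.15761237  0.63363828]
```

View pics/w35c.png

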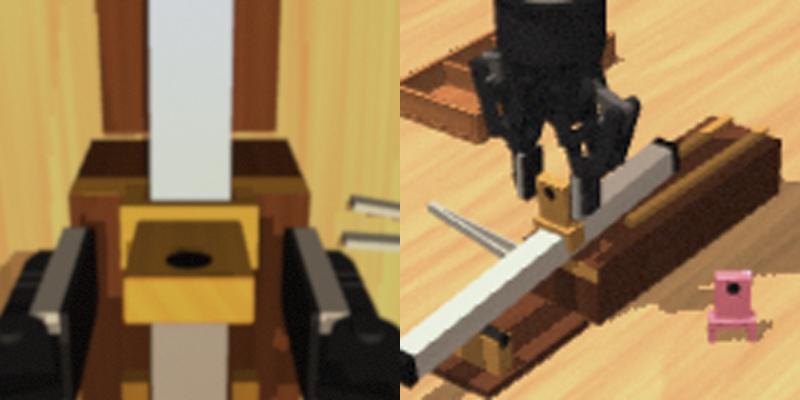

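The saddle is let go and sits square with the boom. I rise straight up, clear of it.

Request:
servo_tool:
  fingers: [0,0,0,0,0]
  travel:
    - [0,0,0.5]
    - [0,0,1.5]
    - [0,0,3]
    - [0,0,3.5]
    - [0,0,3]
  roll: [0,0,0,0,0]

```text
clock: 19.75
ee_pos: [0.6052, 0.0559, 0.2055]
ee_rot: [[0.0, 1.0, -0.027], [0.0, -0.027, -1.0], [-1.0, 0.0, -0.0]]
ft_force: [-0.2, 0.5, -0.1]
gripper_width: 0.0424
```

Request:
servo_tool:
  fingers: [0,0,0,0,0]
  travel:
    - [0,-2,0]
    - [0,-3,0]
    - [0,-2,0]
    - [0,0,0]
    - [0,0,0]
  roll: [0,0,0,0,0]

```text
clock: 20.17
ee_pos: [0.6052, -0.0155, 0.2037]
ee_rot: [[0.0, 1.0, -0.029], [-0.0, -0.029, -1.0], [-1.0, 0.0, 0.0]]
ft_force: [-0.0, 0.4, 0.2]
gripper_width: 0.0426
```

```bash
cat > fin.py <<'E'
from h import *
from cap import cap
s=cap('wrist','w36'); cap('side','s36'); cap('scene','a36')
print(s['clock'],s['ee_pos'].round(4))
c=load('pics/w36.npz'); R,t=wristRt(c,c['pos'],c['rot']); P=cloud(c,R,t)
hsv=cv2.cvtColor(c['p'],cv2.COLOR_BGR2HSV)
near=(abs(P[...,0]-.606)<.03)&(abs(P[...,1]-.055)<.03)&(P[...,2]<.13)
X=P[near&(P[...,2]>.075)]
print('saddle>75mm',len(X),X.min(0).round(4),X.max(0).round(4)); 
tp=X[X[:,2]>.1]; print('top',tp.mean(0).round(4),cv2.minAreaRect((tp[:,:2]*1000).astype(np.float32)))
lo=X[(X[:,2]>.074)&(X[:,2]<.082)]; print('shoulder',lo.min(0).round(4),lo.max(0).round(4))
m=(hsv[...,1]<70)&(hsv[...,2]>120)&(abs(P[...,0]-.607)<.012)&(P[...,2]>.05)
B=P[m&(P[...,1]>.08)&(P[...,1]<.2)]; print('boom tilt',-np.polyfit(B[:,1],B[:,2],1)[0],'yaw',np.polyfit(B[:,1],B[:,0],1)[0])
for x0,x1 in ((.572,.590),(.620,.637)):
    E=P[(P[...,0]>x0)&(P[...,0]<x1)&(P[...,2]>.046)&(P[...,2]<.055)&(P[...,1]<.07)]
    print('edge',np.percentile(E[:,1],[99,100]).round(4))
p=c['p'][100:360,190:450]; q=load('pics/s36.npz')['p'][170:330,200:360]
cv2.imwrite('pics/f36.png',cv2.hconcat([cv2.resize(p,(400,400),interpolation=cv2.INTER_CUBIC),cv2.resize(q,(400,400),interpolation=cv2.INTER_CUBIC)]))
E
python3 fin.py
```

```text
20.1667 [ 0.6052 -0.0155  0.2037]
saddle>75mm 1300 [0.5883 0.0251 0.075 ] [0.6222 0.0643 0.1162]
top [0.6051 0.059  0.1139] ((605.2088623046875, 58.78321075439453), (10.394874572753906, 25.238983154296875), 88.27226257324219)
shoulder [0.5883 0.0251 0.075 ] [0.6222 0.064  0.0818]
boom tilt 0.1084911087203683 yaw 0.03188404068278614
edge [0.0548 0.0562]
edge [0.0534 0.0551]
```

View pics/f36.png

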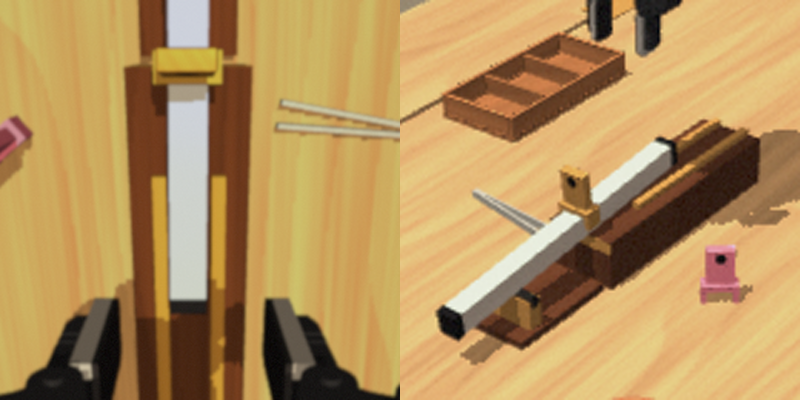

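View pics/a36.png

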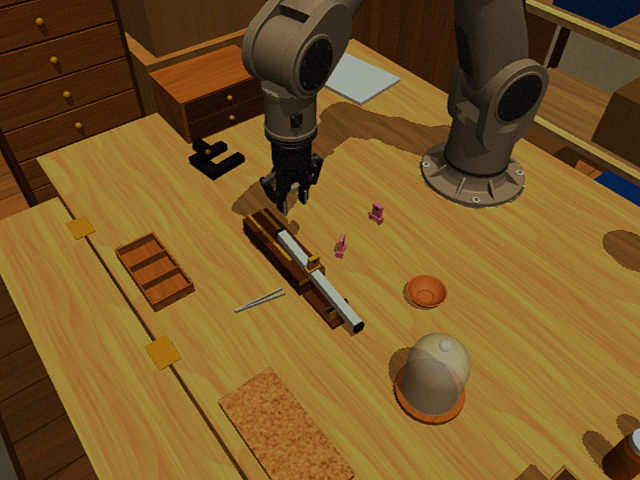

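The checks agree:
- **Saddle:** its origin is at y ≈ 0.053, against the edge at about 0.055, and it is centred on the boom to within 1 mm and fully down.
- **Boom:** tilt is 0.108 rad, in line with the stand.
- **Robot and bystanders:** the gripper is clear and nothing else looks moved.

I'm handing the job in.

```bash
python3 -c "
from bench import robot
print(robot.finish_job(), robot.get_state()['clock'])"
```

```text
the job is handed in; nothing more can be done
the job is handed in; nothing more can be done
```

The boom is balanced over the brass edge and lies tipped on the post, with the brass saddle set astride it above the edge. I handed the job in at about 20 s of the 72 s; no verdict is reported.

- **Tipping:** I pushed the boom out with closed fingers in steps of about 3.5–6 mm, backing off after each one to see whether it tipped. It stopped at a tilt of 0.02 rad, so I nudged it 1–3 mm more. It then tipped by itself, no finger touching, and landed at 0.107 rad.
- **Saddle:** Of the three saddle-shaped things I took the brass one between the two pink ones. I set it over the edge and let go about 1–2 mm above its seat.
- **Last check of the saddle:** It sits about 2 mm inside the edge (limit 6 mm), centred on the boom to under 1 mm, and fully down.
- **Last check of the boom:** Tilt is 0.108 rad and it is in line with the stand. The gripper is clear, and nothing else looked moved in the last pictures.

**Not confirmed:** I could not measure the force on the post directly. From how little the boom moved after first tilting, I expect it to be well under 0.45 N. My readings of the edge position differed by 1–2 mm between camera poses (0.0542 to 0.0560 m), which is within tolerance.

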